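# Pack the gluing cauls into their tilted caddy

## Robot

A 6-joint arm with a two-finger parallel gripper is mounted at the origin on the work surface. World frame = base frame: x ahead of the robot, y to its left, z up, the work surface at z = 0. Lengths are in m, angles in degrees, forces in N, time in s.
With the tool pointing down it reaches from about 0.4 to 0.825 m from the base axis. Payload 7 kg.
Tool frame: the origin (TCP) lies at the very end of the fingers, on their centre line; the grasp point (between the pads) lies 19 mm behind it (grasp_offset is the x of the grasp point in the tool frame, in m); x points along the fingers, y is the direction in which the jaws open and shut, and the axes are right-handed (so a half turn about x gives the same grasp; the last joint's range is limited). The gripper opens to 88 mm and grips with 3 to 60 N. Pads are 19 mm wide; open, the fingers measure 130 mm over their backs; the gripper's body (78 mm by 193 mm) begins 47 mm behind the grasp point.
Start: joints at [81.308, 20.546, 0.682, 0, -70.136, -16.507], TCP at [0.287, 0.611, 0.227] pointing down, gripper open.
Joint ranges: [-176.03, 176.03], [-82.01, 121.73], [-58.28, 71.71], [-173.87, 95.51], [-174.79, -0.11], [-173.66, 173.66]. Speed limits (degrees/s): [136.94, 136.94, 172.46, 180, 180, 180].

## Interface

Orientations are given as [roll, pitch, yaw] about the fixed x, y, z axes, in that order (R = Rz(yaw) Ry(pitch) Rx(roll)).
In Python, from plant import get_obs, snapshot, close_job, grasp_offset gives the robot as it stands.
- The arm moves only by the tool carry_out, never from a script. Its argument "series" is a list that holds one entry, the list of rows, each a list of 6 numbers: the shift along the tool's x, y, z in mm, then the turn, a rotation vector about the tool's x, y, z in degrees. A call has 1 to 10 rows; each row is the pose to reach, as a shift and turn from the pose commanded when the call began, along the tool's axes at that moment; what a row does not reach only later rows make up. A row lasts 1/8 s, in which the tool goes at most 62.5 mm and 10.7 degrees, less where a joint would pass 70% of its speed; a pose out of reach is approached as far as the arm can. A call with a gripper value outside its range is refused whole. "hand" is the gripper's target within -1 to 1 (shut at 1, half-way at 0, fully open at -1), set as the call begins (left out, the last holds). The fingers move at their own pace and stop on an object; the grip force is fixed at half the most. Time passes only in rows, so rows that repeat a pose let the fingers close. It gives the time, the measured TCP pose, the force and the opening at its end, in the units of the state.
- get_obs(): the state, without advancing time (a new reading comes with each control period).
- snapshot(name): name is "scene" or "side" or "wrist"; returns a dict with "color" (400x640x3 uint8, red, green, blue), "fx", "fy", "cx", "cy" (pixels), "eye" and "attitude" of the camera in the world. Camera axes: x right, y down, z forward; pixel columns grow to the right and rows downward; lengths in m; the calibration is good to about 2 mm. A picture is of the moment at which its call begins. There is no depth.
- close_job(): hands the job in, once; it reports no verdict.
The state is a dict: "clock": time; "joint_pos": joint angles; "qvel": joint speeds; "tau": joint torques, N m; "tool_pos": TCP position; "orientation": TCP orientation; "force": force on the tool from outside, world axes, zero at the start; "moment": the same for the moment, N m; "opening": finger opening in m.
Only numpy, scipy, OpenCV 4.12 (cv2) and the standard library are available. Lean on these libraries where they do the work, as an engineer would, in place of code of your own. Each camera call takes 0.05 s, during which the arm holds its last target.

## Task

Put the two loose maple gluing cauls away in the tilted wooden caddy so that both lie fully home: the L-shaped elbow flat on the caddy floor with its tall heel against the end wall away from the raised step, and the saddle block, base down and level with the caddy, on top of the elbow's foot and the step. They only fit if the elbow goes in first. Set them in rather than dropping them, and leave the jar, brush and hammer where they are.

Things in the scene. Friction and masses are not known exactly. Their poses are not given: they have to be found in the camera images.
- tray_floor (a point): Caddy: dark wooden open box, fixed, tilted 28 deg, opening up and to the robot's right (about -y). Point: centre of its inner floor, 80 mm above the table. z: its tilted normal, out of the opening; y along its length, towards the robot; x up the slope. Inside x -27..+27, y -63..+63 mm; walls 8 mm thick, 42 mm high. A fixed step 24 mm high fills y +29..+63, full width. It stands on a 150 x 190 x 18 mm board.
- elbow_heel (a point): Elbow: loose pale maple L, 0.15 kg, 48 mm wide (x), 86 long (y), 80 tall; foot 25 mm thick, upright heel 38 mm long at its -y end. Starts foot down. Point: middle of the heel, 40 mm up, 19 mm from the -y end; y points along the foot away from the heel. Hold the heel across its 48 mm width. Home: axes as the caddy's, point at caddy (0, -41, 40) mm, 3 mm play each way.
- elbow_foot (a point): Point in the elbow's foot, half-way up its thickness (12.5 mm above the underside), 57 mm along +y from the heel point, 10 mm from the foot's free end. Same axes.
- saddle_center (a point): Saddle: loose pale maple upside-down T, 0.13 kg, 48 mm wide (x); base 78 long (y), 30 thick; on its middle an upright 40 mm long, total height 55. Starts base down. Point: its centre, 27.5 mm up. Same either way round. Hold the upright across 48 mm. Home: on elbow foot (25 mm) and step, between heel and +y end wall, point at caddy (0, 19.5, 52.5) mm, 2 to 5 mm play along y.
- saddle_base (a point): Point in the middle of the saddle's base, half-way up the base (15 mm above the underside), 12.5 mm below the saddle's centre. Same axes.
- jar: Bystander: amber glass jar with dark lid, 64 mm diameter, 85 mm tall, standing; origin at its underside. Leave it.
- brush: Bystander: brush lying on the table; origin under its middle. Leave it.
- hammer: Bystander: hammer lying on the table beyond the caddy; origin under its middle. Leave it.
Things that resemble listed ones, but are neither listed nor needed, are in the scene too. Leave any green or pink look-alike of the part that bears elbow_heel alone. Leave any red look-alike of the part that bears saddle_center alone.

How it is judged:
By the outcome, as a careful person would: the job done as asked, in the order asked, and still so for the second after the job is handed in, with the robot touching nothing.
It also fails if it takes over 72 s, if anything falls off the work surface, if the arm or the gripper's body presses on something with over 40 N, if the wrist force passes 120 N, or if a joint passes its speed limit or range.

## Working session

There is one attempt and no reset: what is moved stays moved. The work goes in short steps, Python scripts to look and compute and a tool call to move; the robot and the scene stay as the last step left them, time stands still between calls to the robot, and variables do not carry over. Pictures are saved under pics/ and viewed, and the job is handed in when it is done.

Besides the shell and the picture viewer there is one more tool, called as name(argument=value, ...) on one line, values as JSON. carry_out: Moves the arm, as the interface text tells. Its arguments: {"type":"object","properties":{"series":{"type":"array","items":{"type":"array","items":{"type":"array","items":{"type":"number"}}}},"hand":{"type":"number"}},"required":["series"]}

```bash
ls; mkdir -p pics; python3 - <<'E'
from plant import *
import cv2,json
print(get_obs(),grasp_offset)
for n in ["scene","side","wrist"]:
    s=snapshot(n); cv2.imwrite(f"pics/{n}0.png",s["color"][:,:,::-1]); print(n,{k:v for k,v in s.items() if k!="color"})
E
```

```text
pics
{'clock': 0.0, 'joint_pos': array([ 8.13088749e+01,  2.05936245e+01,  6.33560313e-01, -1.90851601e-02,
       -7.01346841e+01, -1.65061890e+01]), 'qvel': array([-0.06185119, -0.07381163, -0.0316932 ,  0.00657453,  0.00515667,
       -0.02665947]), 'tau': array([ 1.22465586e-03, -5.82714951e+01,  2.93045801e+01,  6.99667364e+00,
        6.97305237e-03, -1.60160885e-04]), 'tool_pos': array([0.28720343, 0.61031969, 0.2255996 ]), 'orientation': array([  95.7853633 ,   89.90356749, -109.41845098]), 'force': array([-0.04417927,  0.1005231 ,  0.38952075]), 'moment': array([ 0.01518795, -0.0452399 , -0.00862643]), 'opening': 0.08732954192252237} -0.0188
scene {'fx': 504.11982281983506, 'fy': 504.11982281983506, 'cx': 322.08784110378974, 'cy': 207.67654895763857, 'eye': array([ 1.44512934, -0.05127675,  0.78604858]), 'attitude': array([-129.20613173,    1.26628956,   85.57642549])}
side {'fx': 471.58519611630254, 'fy': 471.58519611630254, 'cx': 317.72592305270774, 'cy': 200.56837896617452, 'eye': array([ 0.07015086, -0.69312436,  0.94051048]), 'attitude': array([-134.3015576 ,    0.95860239,  -35.89582315])}
wrist {'fx': 346.1806644994724, 'fy': 346.1806644994724, 'cx': 317.4768000285277, 'cy': 198.68674261769897, 'eye': array([0.35504572, 0.57947085, 0.38548419]), 'attitude': array([ 1.64085505e+02, -1.44662046e-01, -1.15193867e+02])}
```

View pics/scene0.png

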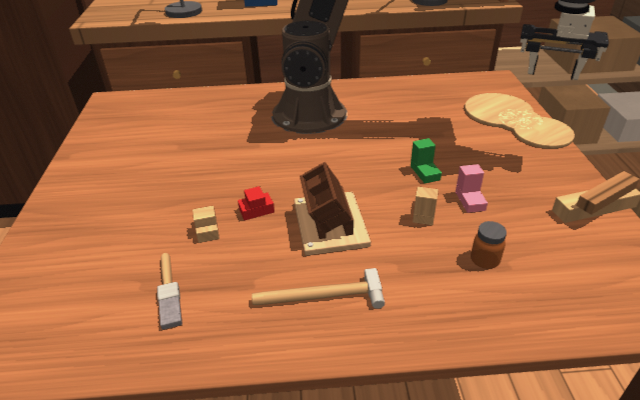

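View pics/side0.png

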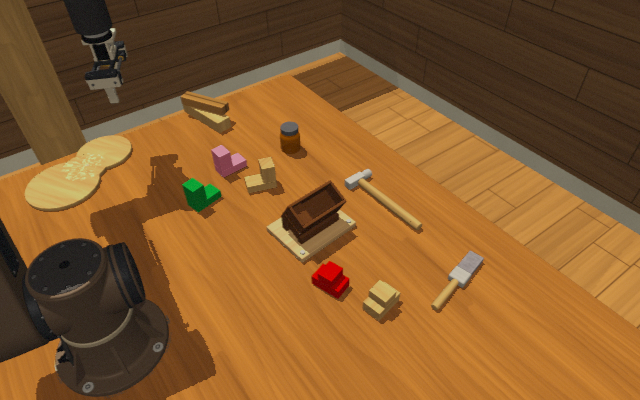

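View pics/wrist0.png

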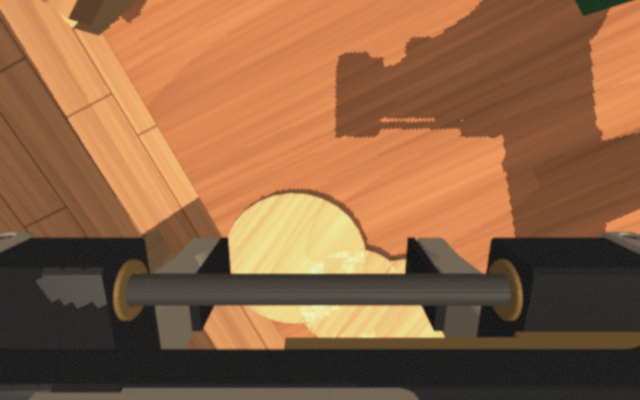

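The scene shows the maple elbow at about (425,205), the saddle at (205,224) and the caddy at (327,205). In the side view they are at (262,178), (381,300) and (313,212). I'll enlarge these for corner picking.

```bash
python3 - <<'E'
import cv2,numpy as np
def crop(n,u,v,w,h,k,o):
    i=cv2.imread(f"pics/{n}.png")[v:v+h,u:u+w]; i=cv2.resize(i,None,fx=k,fy=k,interpolation=cv2.INTER_CUBIC)
    for a in range(0,w,10):
        cv2.putText(i,str(u+a),(a*k,10),0,.35,(255,255,255),1); cv2.line(i,(a*k,12),(a*k,18),(255,255,255),1)
    for a in range(0,h,10):
        cv2.putText(i,str(v+a),(0,a*k+4),0,.35,(255,255,255),1)
    return i
A=crop("scene0",395,170,50,60,8,0);B=crop("side0",235,145,50,60,8,0)
cv2.imwrite("pics/elb.png",np.hstack([A,B]))
A=crop("scene0",185,195,50,60,8,0);B=crop("side0",355,270,50,60,8,0)
cv2.imwrite("pics/sad.png",np.hstack([A,B]))
cv2.imwrite("pics/cadA.png",crop("scene0",285,155,95,100,6,0))
cv2.imwrite("pics/cadB.png",crop("side0",260,175,100,90,6,0))
E
```

```text
(no output)
```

View pics/elb.png

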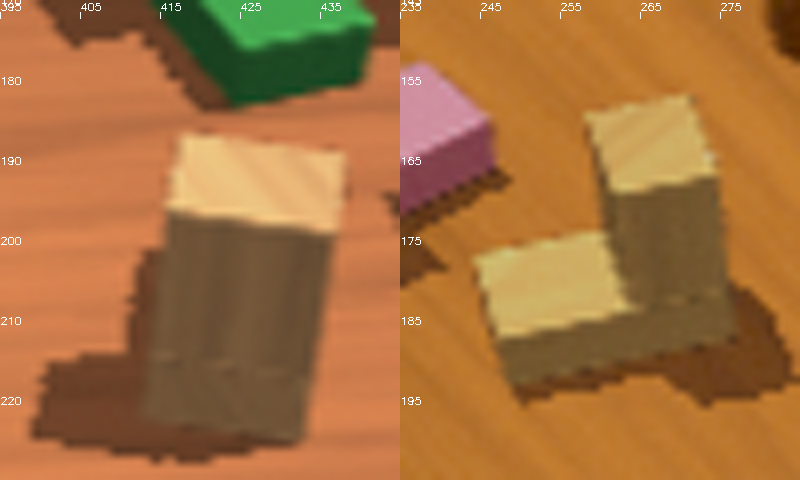

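View pics/sad.png

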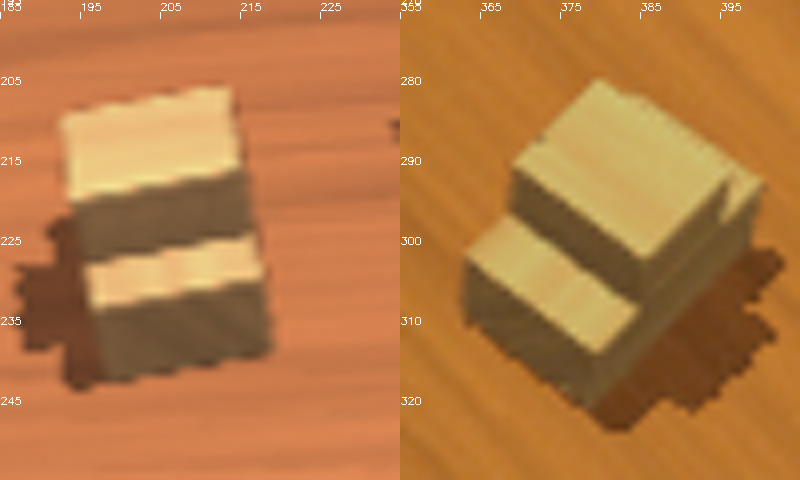

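View pics/cadA.png

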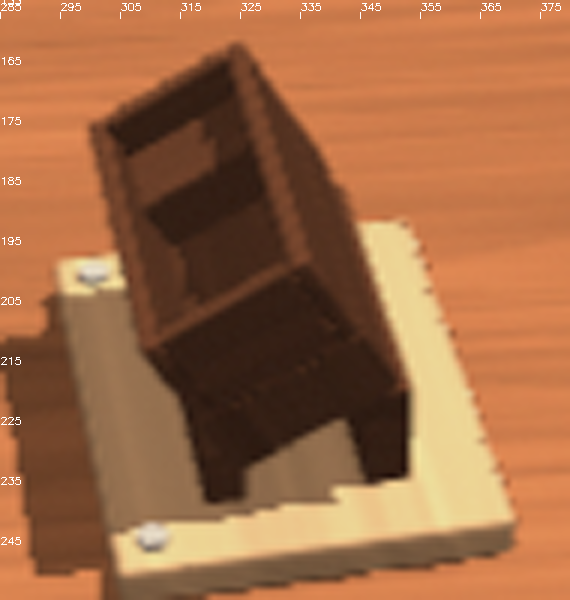

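View pics/cadB.png

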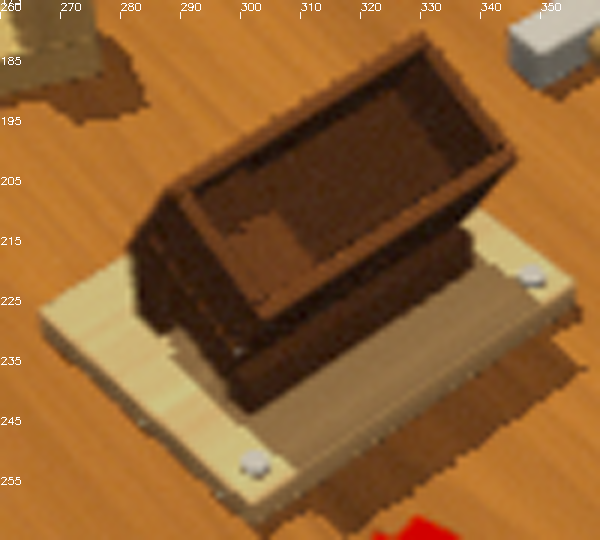

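```bash
cat > h.py <<'E'
import numpy as np
from scipy.spatial.transform import Rotation as R
from scipy.optimize import least_squares
CAM={"scene":(504.1198,322.0878,207.6765,[1.44512934,-0.05127675,0.78604858],[-129.20613173,1.26628956,85.57642549]),
"side":(471.5852,317.7259,200.5684,[0.07015086,-0.69312436,0.94051048],[-134.3015576,0.95860239,-35.89582315])}
def proj(c,P):
    f,cx,cy,e,a=CAM[c]; q=(np.atleast_2d(P)-e)@R.from_euler('xyz',a,degrees=True).as_matrix()
    return np.c_[cx+f*q[:,0]/q[:,2],cy+f*q[:,1]/q[:,2]]
def fit(z,tilt,obs,x0,off=0):
    # tilt about local y (opening leans to local -x)
    def T(p): return R.from_euler('z',p[2],degrees=True)*R.from_euler('y',-tilt,degrees=True)
    def res(p):
        out=[]
        for c,L in obs.items():
            L=np.array(L,float); out.append((proj(c,T(p).apply(L[:,2:5]/1000)+[p[0],p[1],z])-(L[:,:2]+off)))
        return np.vstack(out)
    s=least_squares(lambda p:res(p).ravel(),x0,x_scale=[.01,.01,1],loss='soft_l1')
    return s.x,res(s.x)
E
cat > f1.py <<'E'
from h import *
elb={"scene":[(417.75,186.9,-24,19,40),(438.1,189,24,19,40),(415.6,196.25,-24,-19,40),(436.9,199,24,-19,40),(413.25,222.5,-24,-19,-40),(432.9,225.25,24,-19,-40)],
"side":[(261.5,169,-24,19,40),(274.75,167.1,-24,-19,40),(258.1,159.1,24,19,40),(271.25,156.9,24,-19,40),(244.1,177.5,24,67,-15),(247.1,187.1,-24,67,-15),(250,195.25,-24,67,-40),(277,187.25,-24,-19,-40),(263.75,183.5,-24,19,-15)]}
sad={"scene":[(192.75,209.4,-24,20,27.5),(214,206,24,20,27.5),(215.25,215.6,24,-20,27.5),(193.75,220,-24,-20,27.5),(195.4,227.9,-24,-20,2.5),(216.5,224.1,24,-20,2.5),(196.6,233.5,-24,-39,2.5),(217.75,229.75,24,-39,2.5),(198.1,242.9,-24,-39,-27.5),(219,239,24,-39,-27.5)],
"side":[(369.4,290.6,24,20,27.5),(386,302.5,-24,20,27.5),(380,280,24,-20,27.5),(396.9,290.9,-24,-20,27.5),(363.4,301.25,24,39,2.5),(379.6,314.1,-24,39,2.5),(384.75,308.5,-24,20,2.5),(368.4,296.9,24,20,2.5),(378.75,320.6,-24,39,-27.5),(363.1,310.25,24,39,-27.5),(400.4,292.9,-24,-39,2.5)]}
cad={"scene":[(300,175.8,-35,71,42),(325,162.5,35,71,42),(310,213.7,-35,-71,42),(335.5,199.2,35,-71,42)],
"side":[(289.2,206.3,35,71,42),(303.7,228,-35,71,42),(330.8,180.8,35,-71,42),(345.8,201.2,-35,-71,42)]}
for off in(-.44,):
  for n,z,t,o in(("elb",.04,0,elb),("sad",.0275,0,sad),("cad",.08,28,cad)):
    for sub in (o,{"scene":o["scene"]},{"side":o["side"]}):
        p,r=fit(z,t,sub,[.7,0,90],off); print(off,n,np.round(p,4),"rms",np.sqrt((r**2).mean()).round(2),"max",abs(r).max().round(1))
E
python3 f1.py
```

```text
-0.44 elb [ 0.5486  0.2431 71.4367] rms 0.53 max 1.4
-0.44 elb [ 0.5494  0.2423 71.689 ] rms 0.36 max 0.7
-0.44 elb [ 0.5487  0.2445 72.0904] rms 0.56 max 1.5
-0.44 sad [  0.5375  -0.2702 100.5405] rms 0.42 max 1.2
-0.44 sad [ 0.5374 -0.27   99.7888] rms 0.33 max 0.6
-0.44 sad [  0.5375  -0.2701 100.9921] rms 0.46 max 1.1
-0.44 cad [5.47100e-01 1.13000e-02 9.51352e+01] rms 0.99 max 1.5
-0.44 cad [5.49000e-01 1.08000e-02 9.48006e+01] rms 0.94 max 1.9
-0.44 cad [5.45800e-01 1.13000e-02 9.51505e+01] rms 0.97 max 1.9
```

Corner fits put the elbow at (0.549, 0.243) with 71.5° yaw, the saddle at (0.5375, -0.270) with 100.5°, and the caddy at about (0.547, 0.011) with 95°. Next I'll check neighbours and plan the hover above the elbow.

```bash
cat >> h.py <<'E'
def ray(c,u,v,z):
    f,cx,cy,e,a=CAM[c]; d=R.from_euler('xyz',a,degrees=True).apply([(u-cx)/f,(v-cy)/f,1]); e=np.array(e); return e+d*(z-e[2])/d[2]
def tool(yaw,tilt=0,flip=1):
    # body frame axes b: tool x=-bz, tool y = flip*bx, tool z = x×y
    B=(R.from_euler('z',yaw,degrees=True)*R.from_euler('y',-tilt,degrees=True)).as_matrix()
    x=-B[:,2]; y=flip*B[:,0]; return R.from_matrix(np.c_[x,y,np.cross(x,y)])
def body(p,z,tilt): return R.from_euler('z',p[2],degrees=True)*R.from_euler('y',-tilt,degrees=True),np.array([p[0],p[1],z])
def delta(obs,P,Q):
    C=R.from_euler('xyz',obs["orientation"],degrees=True)
    return np.round(C.inv().apply(np.array(P)-obs["tool_pos"])*1000,1),np.round((C.inv()*Q).as_rotvec(degrees=True),1)
E
python3 - <<'E'
from h import *; from plant import *
print("pink top",ray("scene",471,172,.08),ray("side",222,153,.08),"green",ray("scene",424,145,.08))
o=get_obs(); print(R.from_euler('xyz',o["orientation"],degrees=True).as_matrix().round(3))
for f in(1,-1): print(f,delta(o,[.549,.243,.20],tool(71.6,0,f)))
for f in(1,-1): print(f,delta(o,[.549,.243,.20],tool(95,28,f)))
E
```

```text
pink top [0.48297154 0.36598786 0.08      ] [0.46811833 0.35973578 0.08      ] green [0.35195813 0.28275982 0.08      ]
[[-0.    -0.426 -0.905]
 [-0.001 -0.905  0.426]
 [-1.     0.001 -0.   ]]
1 (array([  26.2,  221. , -393.3]), array([ 1.732e+02, -1.000e-01,  0.000e+00]))
-1 (array([  26.2,  221. , -393.3]), array([-6.8, -0. , -0.1]))
1 (array([  26.2,  221. , -393.3]), array([145.9, -36.5,   9.8]))
-1 (array([  26.2,  221. , -393.3]), array([-29.6,  -7.4, -27.4]))
```

carry_out(series=[[[5, 40, -70, -2, 0, 0], [10, 80, -140, -4, 0, 0], [15, 120, -210, -5, 0, 0], [20, 160, -280, -6, 0, 0], [23, 195, -345, -7, 0, 0], [26, 216, -380, -7, 0, 0], [26, 221, -393, -7, 0, 0], [26, 221, -393, -7, 0, 0], [26, 221, -393, -7, 0, 0]]], hand=-1)

```text
clock: 1.27
tool_pos: [0.5492, 0.2426, 0.2002]
orientation: [48.4, 90.0, -149.9]
force: [-1.1, 0.3, 0.1]
opening: 0.0876
```

```bash
python3 - <<'E'
from plant import *
import cv2
s=snapshot("wrist"); cv2.imwrite("pics/w1.png",s["color"][:,:,::-1]); print({k:v for k,v in s.items() if k!="color"}); o=get_obs(); print(o["tool_pos"],o["orientation"],o["clock"],o["joint_pos"])
E
```

```text
{'fx': 346.1806644994724, 'fy': 346.1806644994724, 'cx': 317.4768000285277, 'cy': 198.68674261769897, 'eye': array([0.62035762, 0.21977161, 0.35989312]), 'attitude': array([ 1.64043683e+02, -9.93771130e-02, -1.08311936e+02])}
[0.54876865 0.2434707  0.20031415] [  31.35432523   89.97515497 -166.89206916] 1.325 [ 4.25485479e+01  1.46383278e+01 -1.12582336e+01 -1.35725205e-02
 -6.41250759e+01  2.92109832e+01]
```

View pics/w1.png

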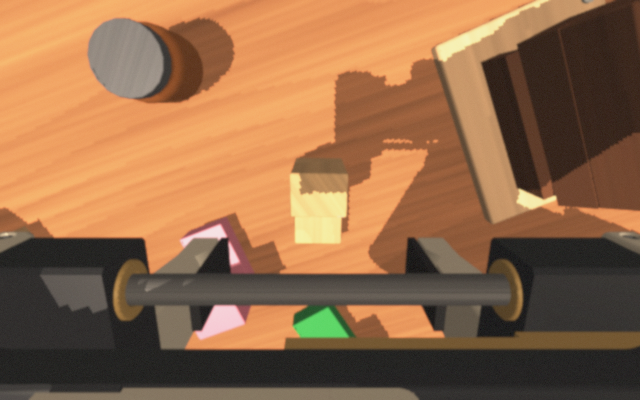

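The wrist view shows the elbow at (320,200), heel towards the top of the image and well centred between the fingers, which straddle u≈318. I'll refine it from close up.

```bash
cat > crop.py <<'E'
import sys,cv2
f,u,v,w,h,k,o=sys.argv[1:]; u,v,w,h,k=map(int,(u,v,w,h,k))
i=cv2.imread(f)[v:v+h,u:u+w]; i=cv2.resize(i,None,fx=k,fy=k,interpolation=cv2.INTER_CUBIC)
for a in range(0,w,10):
    cv2.putText(i,str(u+a),(a*k,10),0,.35,(255,255,255),1); cv2.line(i,(a*k,12),(a*k,18),(255,255,255),1)
for a in range(0,h,10): cv2.putText(i,str(v+a),(0,a*k+4),0,.35,(255,255,255),1)
cv2.imwrite(o,i)
E
python3 crop.py pics/w1.png 280 150 80 100 6 pics/w1c.png
```

```text
(no output)
```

View pics/w1c.png

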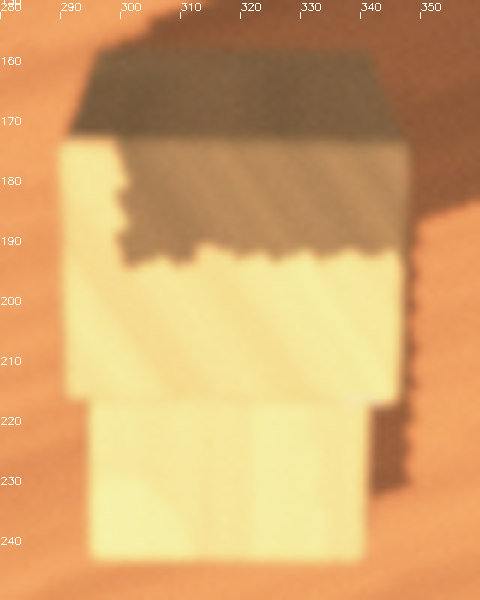

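```bash
cat > f2.py <<'E'
from h import *; import h; from plant import get_obs
h.CAM["wrist"]=(346.1807,317.4768,198.6867,[0.62035762,0.21977161,0.35989312],[1.64043683e+02,-9.93771130e-02,-1.08311936e+02])
from f1 import elb
w={"wrist":[(290,173.3,24,-19,40),(348.3,173.7,-24,-19,40),(291.2,216.2,24,19,40),(346.7,217.2,-24,19,40),(295.3,242.8,24,67,-15),(340.3,243.3,-24,67,-15),(296.2,158,24,-19,-40),(342,158.7,-24,-19,-40)]}
p,r=fit(.04,0,w,[.55,.24,71],-.4); print(p,np.sqrt((r**2).mean())); print(r.round(1).tolist())
p,r=fit(.04,0,{**elb,**w},[.55,.24,71],-.4); print(p,np.sqrt((r**2).mean()))
o=get_obs()
print(delta(o,[p[0],p[1],.10],tool(p[2],0,-1)))
E
python3 f2.py | tail -4
```

```text
[ 0.54681935  0.24254026 70.94360785] 0.3886366129081043
[[0.2, -0.3], [0.2, -0.0], [-0.6, 0.5], [0.2, 0.2], [-0.4, 0.4], [0.6, 0.4], [-0.2, -0.5], [-0.1, -0.6]]
[ 0.54707907  0.24261145 71.05725969] 0.5964077099971438
(array([100.3,   1.3,   1.3]), array([ 0.7,  0. , -0. ]))
```

carry_out(series=[[[30, 1, 1, 0.7, 0, 0], [65, 1, 1, 0.7, 0, 0], [95, 1, 1, 0.7, 0, 0], [120, 1, 1, 0.7, 0, 0], [140, 1, 1, 0.7, 0, 0], [152, 1, 1, 0.7, 0, 0], [153, 1, 1, 0.7, 0, 0], [153, 1, 1, 0.7, 0, 0]]])

```text
clock: 2.33
tool_pos: [0.5479, 0.2435, 0.0483]
orientation: [-127.9, 89.9, 33.2]
force: [0.3, -0.7, 0.3]
opening: 0.0877
```

carry_out(series=[[[0, 0, 0, 0, 0, 0], [0, 0, 0, 0, 0, 0], [0, 0, 0, 0, 0, 0], [0, 0, 0, 0, 0, 0], [0, 0, 0, 0, 0, 0], [0, 0, 0, 0, 0, 0]]], hand=1)

```text
clock: 3.08
tool_pos: [0.5477, 0.2427, 0.0476]
orientation: [103.0, 90.0, -95.9]
force: [-0.8, -0.6, 1.4]
opening: 0.048
```

carry_out(series=[[[-5, 0, 0, 0, 0, 0], [-20, 0, 0, 0, 0, 0], [-45, 0, 0, 0, 0, 0], [-75, 0, 0, 0, 0, 0], [-105, 0, 0, 0, 0, 0], [-135, 0, 0, 0, 0, 0], [-160, 0, 0, 0, 0, 0], [-170, 0, 0, 0, 0, 0], [-170, 0, 0, 0, 0, 0]]])

```text
clock: 4.2
tool_pos: [0.5477, 0.2429, 0.2182]
orientation: [-110.9, 89.9, 50.2]
force: [-0.5, -0.1, -2.2]
opening: 0.0479
```

```bash
cat > snap.py <<'E'
import sys,cv2
from plant import *
s=snapshot(sys.argv[1]); cv2.imwrite(f"pics/{sys.argv[2]}.png",s["color"][:,:,::-1]); print(s["eye"].tolist(),s["attitude"].tolist()); o=get_obs(); print(o["tool_pos"],o["orientation"],o["clock"],o["force"].round(2),o["moment"].round(2),o["opening"],o["joint_pos"].round(1))
E
python3 snap.py side s2; python3 snap.py wrist w2
```

```text
[0.07015086321776906, -0.6931243623427199, 0.9405104812271604] [-134.30155760388655, 0.958602390839101, -35.895823148310384]
[0.54723949 0.242692   0.21715571] [ 11.94830719  89.96703299 173.03994432] 4.25 [-0.5  -0.53 -1.85] [-0.09 -0.   -0.03] 0.04786359085331447 [ 42.6  13.8 -10.1  -0.  -66.1  28.5]
[0.6181462950429628, 0.2191422916396522, 0.37686928083945903] [164.03866776637676, -0.07686846940136369, -108.89735197374685]
[0.54705566 0.24251949 0.21657028] [  44.58015102   89.9119165  -154.32929098] 4.3 [ 0.12  0.03 -2.09] [-0.06 -0.05  0.03] 0.0477270096152795 [ 42.6  13.8 -10.1  -0.  -66.1  28.5]
```

View pics/w2.png

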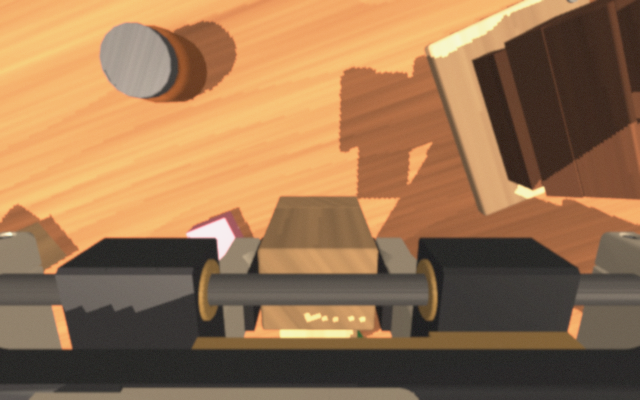

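View pics/s2.png

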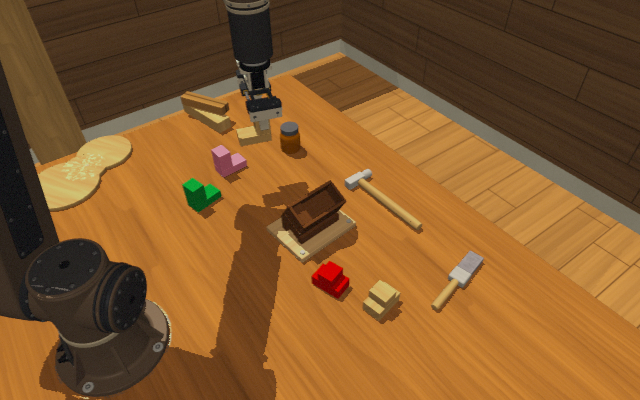

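The elbow is held, with the jaws at 48 mm and about 2 N of weight. In the wrist image the heel sits between the pads at (318,290), and the caddy is at upper right. I'll move to a view centred on the caddy.

```bash
python3 - <<'E'
from h import *; from plant import *
print(delta(get_obs(),[.45,.01,.27],tool(95,0,-1)))
E
```

```text
(array([-53.1, 251.5,  16.5]), array([-23.9,   0.1,  -0. ]))
```

carry_out(series=[[[-15, 15, 1, -3, 0, 0], [-30, 50, 3, -6, 0, 0], [-40, 90, 6, -10, 0, 0], [-50, 130, 9, -14, 0, 0], [-53, 170, 12, -18, 0, 0], [-53, 210, 15, -22, 0, 0], [-53, 240, 16, -24, 0, 0], [-53, 251, 16, -24, 0, 0], [-53, 251, 16, -24, 0, 0], [-53, 251, 16, -24, 0, 0]]])

```text
clock: 5.55
tool_pos: [0.4516, 0.0111, 0.2702]
orientation: [13.0, 90.0, -161.9]
force: [-0.1, -0.1, -1.0]
opening: 0.0478
```

```bash
python3 snap.py wrist w3
```

```text
[0.5261714885748227, 0.018352699980622493, 0.4299223159728591] [164.00442091293985, -0.1067319478161277, -84.89285559900972]
[0.4515391  0.01118121 0.27022878] [  13.25987928   89.96599032 -161.62005106] 5.6 [ 0.34  0.21 -2.42] [-0.06 -0.   -0.02] 0.047903151481842 [ 26.5  -2.8 -21.8  -0.  -71.   68.6]
```

View pics/w3.png

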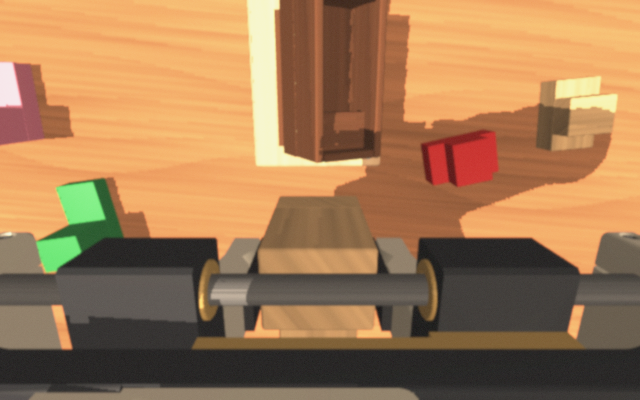

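carry_out(series=[[[-5, 0, 0, 0, 5, 0], [-20, 0, 0, 0, 10, 0], [-20, 0, 0, 0, 15, 0], [-20, 0, 0, 0, 15, 0], [-20, 0, 0, 0, 15, 0]]])

```text
clock: 6.22
tool_pos: [0.4514, 0.0111, 0.2907]
orientation: [180.0, 75.1, 5.1]
force: [1.0, 1.2, -1.8]
opening: 0.048
```

```bash
python3 snap.py wrist w4; python3 crop.py pics/w4.png 235 20 180 195 4 pics/w4c.png
```

```text
[0.4828945703697197, 0.01455365398171884, 0.46433763375190135] [178.9671377848975, -0.10332541290618492, -84.83209929941917]
[0.45172317 0.0111071  0.29065114] [179.95565388  75.07582762   5.08757012] 6.275 [ 0.09  0.5  -1.24] [-0.13  0.96 -0.01] 0.04799680002553543 [ 32.8 -14.2 -33.3   8.1 -57.9  58.8]
```

View pics/w4.png

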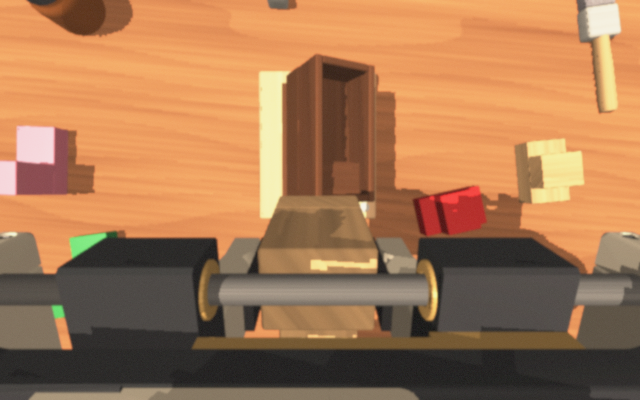

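View pics/w4c.png

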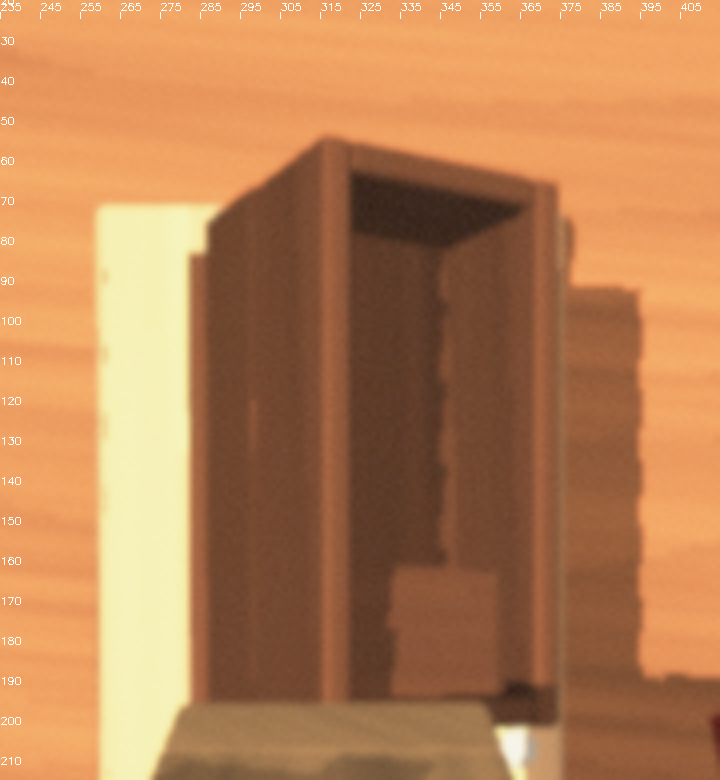

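```bash
cat > f3.py <<'E'
from h import *; import h
h.CAM["wrist"]=(346.1807,317.4768,198.6867,[0.4828945703697197, 0.01455365398171884, 0.46433763375190135],[178.9671377848975, -0.10332541290618492, -84.83209929941917])
from f1 import cad
w=[(315.5,54.25,35,-71,42),(322.5,63,27,-63,42),(374.25,66.25,-35,-71,42),(366.75,72,-27,-63,42),
(315.5,-1,35,30,42),(322.5,-1,27,30,42),(374.25,-1,-35,30,42),(368.6,-1,-27,50,42),(-1,162,0,29,24)]
W=np.array(w,float)
def T(p): return R.from_euler('z',p[2],degrees=True)*R.from_euler('y',-28,degrees=True)
def res(p,cams):
    out=[]
    for c in cams:
        L=W if c=="wrist" else np.array(cad[c]); r=proj(c,T(p).apply(L[:,2:5]/1000)+[p[0],p[1],.08])-(L[:,:2]-.4)
        r[L[:,:2]<0]=0
        out.append(r)
    return np.vstack(out)
if __name__=="__main__":
  for cams in(["wrist"],["scene","side"],["wrist","scene","side"]):
    s=least_squares(lambda p:res(p,cams).ravel(),[.547,.011,95],x_scale=[.01,.01,1],loss='soft_l1'); r=res(s.x,cams)
    print(cams,s.x.round(4),np.sqrt((r**2).mean()).round(2)); print(r.round(1).tolist())
  print(proj("wrist",T(s.x).apply(np.array([[-35,71,42],[-27,63,42],[0,29,24]])/1000)+[*s.x[:2],.08]))
E
python3 f3.py|tail -n +10
```

```text
['wrist'] [5.44700e-01 1.08000e-02 9.54731e+01] 0.43
[[-0.7, -0.7], [-0.3, 0.5], [-0.0, -0.3], [1.3, 0.4], [-0.1, 0.0], [0.2, 0.0], [0.2, 0.0], [-0.3, 0.0], [0.0, 0.1]]
['scene', 'side'] [5.47100e-01 1.13000e-02 9.51064e+01] 1.0
[[-0.3, -0.1], [0.4, -1.5], [-1.6, 0.2], [1.4, -1.0], [-1.5, -0.7], [0.8, 0.8], [0.2, -1.3], [1.5, -0.0]]
['wrist', 'scene', 'side'] [5.44900e-01 1.09000e-02 9.53964e+01] 0.84
[[-0.6, -1.0], [-0.2, 0.2], [0.1, -0.5], [1.3, 0.2], [-0.2, 0.0], [0.2, 0.0], [0.2, 0.0], [-0.4, 0.0], [0.0, -0.2], [-0.7, -0.6], [0.0, -2.0], [-1.6, -0.4], [1.3, -1.7], [-2.1, -0.1], [0.3, 1.3], [-0.5, -0.9], [0.9, 0.3]]
[[374.05615813 201.34590735]
 [367.85424843 193.7754248 ]
 [336.53240021 161.41814543]]
```

The caddy's wrist fit is (0.545, 0.011) with 95.4° yaw, and it predicts the unused corners within 1 px. Next I'll check how the elbow sits in the hand.

```bash
python3 crop.py pics/w2.png 220 185 200 165 4 pics/w2c.png
```

```text
(no output)
```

View pics/w2c.png

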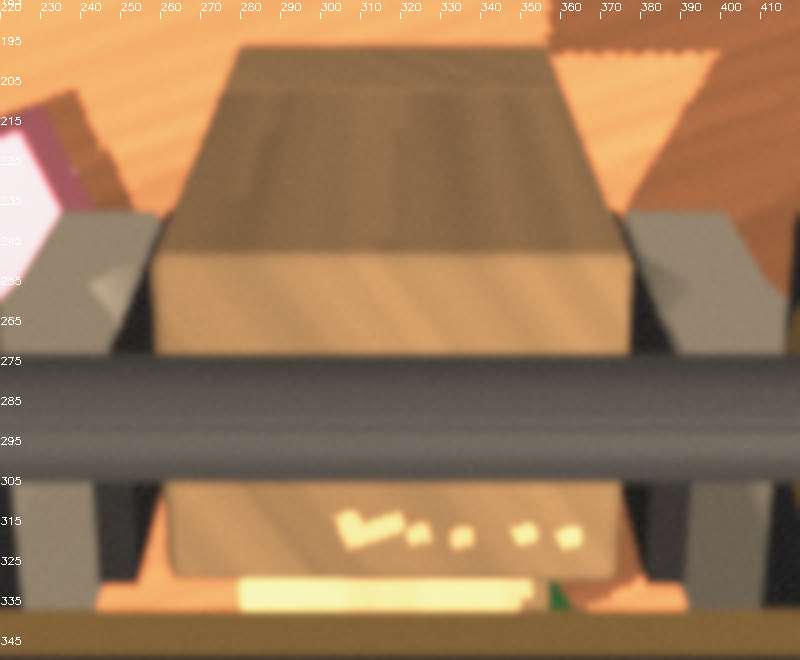

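```bash
cat > f4.py <<'E'
from h import *; import cv2
pts=np.array([(258.75,248.25,24,-19,40),(378,248.25,-24,-19,40),(280,196.25,24,-19,-40),(356.75,196.25,-24,-19,-40),(263.75,329.25,24,19,40),(373,329.25,-24,19,40)])
K=np.array([[346.18,0,317.4768],[0,346.18,198.6867],[0,0,1]])
ok,rv,tv=cv2.solvePnP(pts[:,2:5].copy()/1000,(pts[:,:2]-.4).copy(),K,None)
eye=np.array([0.6181462950429628, 0.2191422916396522, 0.37686928083945903]);Cr=R.from_euler('xyz',[164.03866776637676, -0.07686846940136369, -108.89735197374685],degrees=True)
tp=np.array([0.54705566,0.24251949,0.21657028]);Tr=R.from_euler('xyz',[44.58015102,89.9119165,-154.32929098],degrees=True)
P=Cr.apply(tv.ravel())+eye
print("heel in tool mm",Tr.inv().apply(P-tp)*1000)
E_=Cr*R.from_rotvec(rv.ravel())
ideal=Tr*tool(0,0,-1).inv()  # body axes
print("tilt err deg in body axes",(ideal.inv()*E_).as_rotvec(degrees=True))
q,_=cv2.projectPoints(pts[:,2:5]/1000,rv,tv,K,None);print((q[:,0]-pts[:,:2]+.4).round(2).tolist())
E
python3 f4.py
```

```text
heel in tool mm [ 8.87627919 -0.42942936  2.00879733]
tilt err deg in body axes [0.13188986 0.09494312 0.0450139 ]
[[0.33, 0.12], [-0.34, 0.12], [0.1, -0.01], [-0.11, -0.02], [-0.59, -0.14], [0.61, -0.1]]
```

```bash
cat > ins.py <<'E'
from h import *; from plant import *
CAD=np.array([.5455,.011,95.4])
def target(x,y,z,off):
    B,c=body(CAD,.08,28)
    return B.apply((np.array([x,y,z])+off)/1000)+c, tool(CAD[2],28,-1)
E
python3 - <<'E'
from ins import *
o=get_obs(); P,Q=target(0,-41,130,np.array([0,-1.2,8])); print(P,delta(o,P,Q))
E
```

```text
[ 0.59360972 -0.04952818  0.20184677] (array([ 120.8,   73.1, -108.4]), array([  3.4, -14.7, -27.9]))
```

carry_out(series=[[[0, 15, -20, 1, -3, -5], [0, 30, -45, 1.5, -6, -11], [10, 50, -75, 2, -10, -18], [20, 65, -100, 3, -13, -24], [45, 73, -108, 3.4, -14.7, -27.9], [75, 73, -108, 3.4, -14.7, -27.9], [100, 73, -108, 3.4, -14.7, -27.9], [120, 73, -108, 3.4, -14.7, -27.9], [121, 73, -108, 3.4, -14.7, -27.9], [121, 73, -108, 3.4, -14.7, -27.9]]])

```text
clock: 7.52
tool_pos: [0.5933, -0.0503, 0.2023]
orientation: [-90.2, 62.0, 95.2]
force: [-0.5, -0.1, -1.3]
opening: 0.0478
```

```bash
python3 snap.py wrist w5; python3 snap.py side s5; python3 snap.py scene c5;python3 - <<'E'
from ins import *
o=get_obs(); P,Q=target(0,-41,130,np.array([0,-1.2,8])); print(P,delta(o,P,Q))
E
```

```text
[0.674493268045585, -0.11661196262105468, 0.34366228172864605] [164.16077195163328, 27.902139894054308, -84.51981841932133]
[ 0.59331819 -0.05020596  0.20281411] [-90.34064952  62.00686079  95.08615311] 7.575 [-1.02  0.34 -1.39] [-1.93 -0.24 -0.02] 0.04776545604609326 [ -5.3  20.7   3.2 -28.  -79.4 107.7]
[0.07015086321776906, -0.6931243623427199, 0.9405104812271604] [-134.30155760388655, 0.958602390839101, -35.895823148310384]
[ 0.59329967 -0.05016791  0.20301494] [-90.39713527  62.00853425  95.03352038] 7.625 [-0.32  0.46 -2.1 ] [-1.96 -0.21  0.03] 0.04807610013080135 [ -5.3  20.6   3.2 -28.  -79.4 107.7]
[1.445129342740214, -0.05127675347272513, 0.7860485824816255] [-129.20613172580465, 1.2662895558690968, 85.57642549430574]
[ 0.59320941 -0.05016069  0.20307367] [-90.41274443  62.00622047  95.01130704] 7.675 [-0.54  0.45 -1.72] [-1.92 -0.24  0.03] 0.047678842007860565 [ -5.3  20.6   3.2 -28.  -79.4 107.7]
[ 0.59360972 -0.04952818  0.20184677] (array([ 1.4,  0.1, -0.5]), array([ 0.1, -0.2, -0. ]))
```

View pics/w5.png

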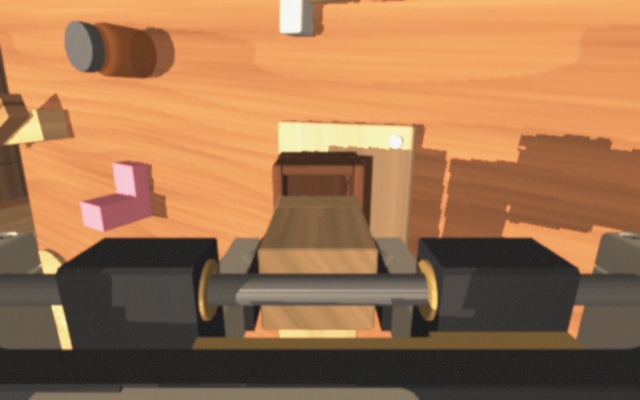

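View pics/s5.png

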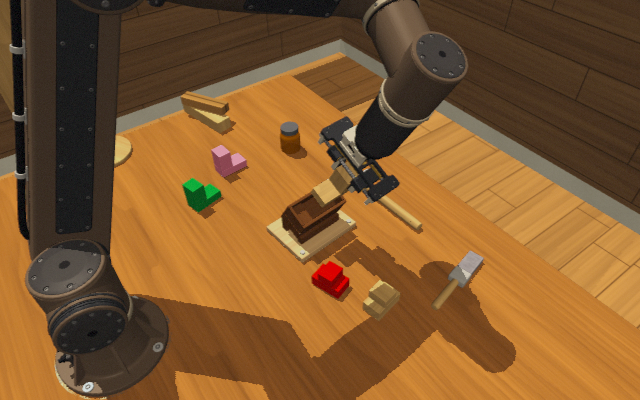

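View pics/c5.png

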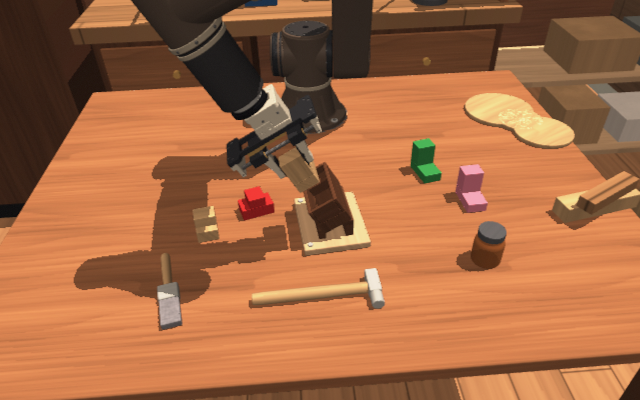

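The wrist image shows the held elbow lined up just above the caddy's end rim at about (320,160). I'll measure the relative alignment in this view.

```bash
python3 crop.py pics/w5.png 250 110 180 150 4 pics/w5c.png; cat > f5.py <<'E'
from ins import *; import h
h.CAM["wrist"]=(346.1807,317.4768,198.6867,[0.674493268045585, -0.11661196262105468, 0.34366228172864605], [164.16077195163328, 27.902139894054308, -84.51981841932133])
B,c=body(CAD,.08,28)
q=np.array([[35,-71,42],[-35,-71,42],[27,-63,42],[-27,-63,42],[35,-71,0],[-35,-71,0]])
print(np.c_[q,(proj("wrist",B.apply(q/1000)+c)+.4).round(1)])
E
python3 f5.py
```

```text
[[ 35.  -71.   42.  271.6 163.7]
 [-35.  -71.   42.  365.2 163.8]
 [ 27.  -63.   42.  282.6 174.3]
 [-27.  -63.   42.  354.2 174.3]
 [ 35.  -71.    0.  277.7 155.2]
 [-35.  -71.    0.  358.7 155.3]]
```

View pics/w5c.png

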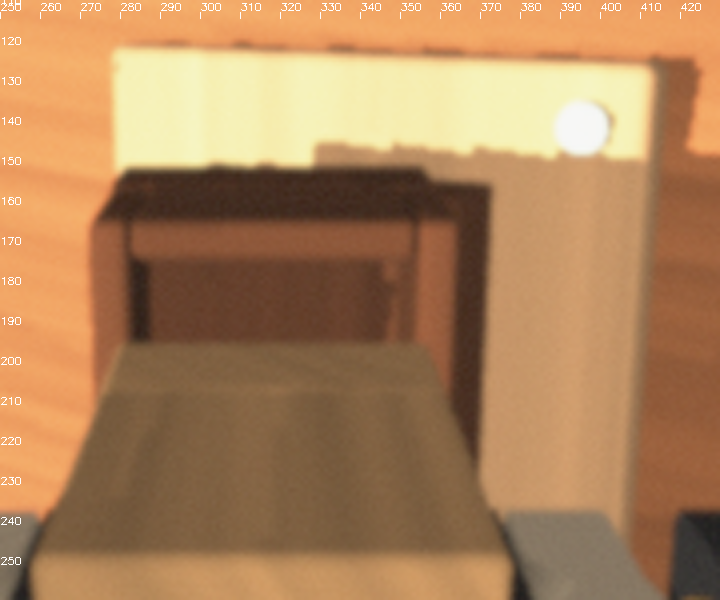

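carry_out(series=[[[8, 0, -0.5, 0, 0, 0], [18, 0, -0.5, 0, 0, 0], [28, 0, -0.5, 0, 0, 0], [36, 0, -0.5, 0, 0, 0], [42, 0, -0.5, 0, 0, 0], [47, 0, -0.5, 0, 0, 0], [52, 0, -0.5, 0, 0, 0], [56, 0, -0.5, 0, 0, 0], [60, 0, -0.5, 0, 0, 0]]])

```text
clock: 8.8
tool_pos: [0.5908, -0.0219, 0.1485]
orientation: [-90.2, 62.0, 95.2]
force: [-0.5, -0.7, -2.5]
opening: 0.0478
```

```bash
python3 snap.py wrist w6; python3 snap.py side s6; python3 - <<'E'
from ins import *
o=get_obs(); P,Q=target(0,-41,70,np.array([0,-1.2,8])); print(P,delta(o,P,Q))
E
python3 crop.py pics/w6.png 230 110 200 150 4 pics/w6c.png; python3 crop.py pics/s6.png 260 140 140 120 5 pics/s6c.png
```

```text
[0.6720341139829331, -0.08838476121304417, 0.28985048536257957] [164.12437495385808, 27.9216488578588, -84.56341084069027]
[ 0.59049626 -0.02165089  0.1480654 ] [-90.07353407  61.95527552  95.29371191] 8.85 [-0.45  0.33 -3.52] [-1.93 -0.1   0.01] 0.04769263676888095 [ -2.9  22.5  -1.4 -29.2 -72.8 108.7]
[0.07015086321776906, -0.6931243623427199, 0.9405104812271604] [-134.30155760388655, 0.958602390839101, -35.895823148310384]
[ 0.59049608 -0.02180676  0.14828586] [-90.06566219  61.96233699  95.30858482] 8.9 [-0.96 -0.64 -1.4 ] [-1.95 -0.15 -0.09] 0.04762703254642721 [ -2.9  22.5  -1.4 -29.1 -72.8 108.7]
[ 0.59095885 -0.0214849   0.14886991] (array([-0.4, -0.5, -0.5]), array([-0., -0.,  0.]))
```

View pics/w6c.png

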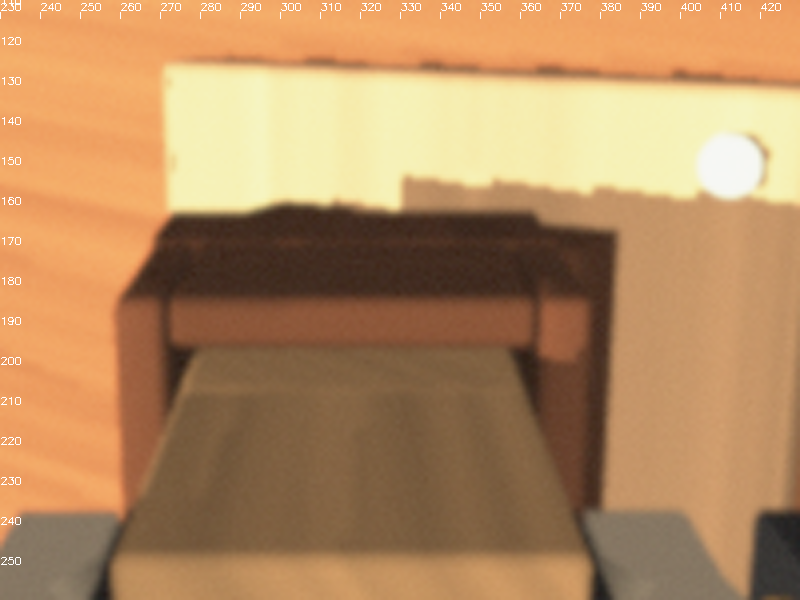

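View pics/s6c.png

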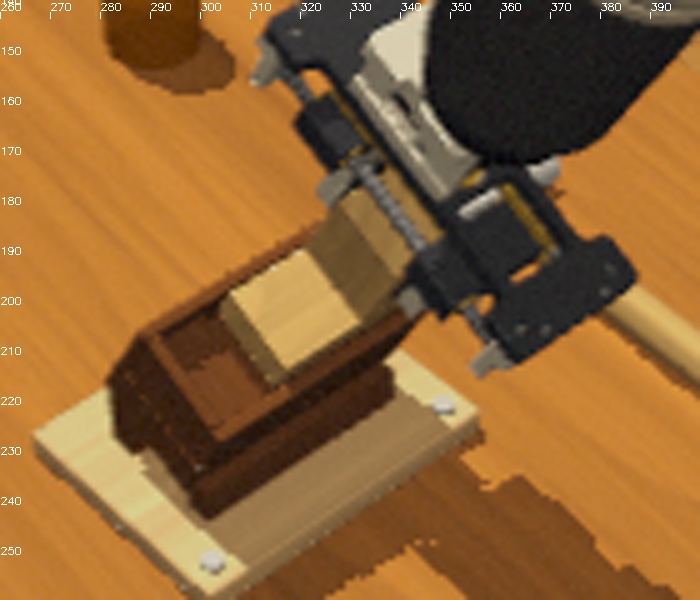

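Clearance looks even: rim inner edges at u≈271 and 364, elbow bottom at 279 to 359, and no contact force. I'll keep lowering.

carry_out(series=[[[5, 0, 0, 0, 0, 0], [10, 0, 0, 0, 0, 0], [15, 0, 0, 0, 0, 0], [19, 0, 0, 0, 0, 0], [23, 0, 0, 0, 0, 0], [26, 0, 0, 0, 0, 0], [27, 0, 0, 0, 0, 0], [27, 0, 0, 0, 0, 0]]])

```text
clock: 9.9
tool_pos: [0.5896, -0.0093, 0.1248]
orientation: [-90.1, 62.0, 95.2]
force: [0.0, -0.1, -3.2]
opening: 0.0476
```

carry_out(series=[[[0.5, 0, 0, 0, 0, 0], [1, 0, 0, 0, 0, 0], [1.5, 0, 0, 0, 0, 0], [1.5, 0, 0, 0, 0, 0]]])

```text
clock: 10.4
tool_pos: [0.5895, -0.0087, 0.1235]
orientation: [-90.1, 62.0, 95.2]
force: [-0.4, -0.2, -3.0]
opening: 0.0478
```

carry_out(series=[[[0.5, 0, 0, 0, 0, 0], [1, 0, 0, 0, 0, 0], [1, 0, 0, 0, 0, 0]]])

```text
clock: 10.78
tool_pos: [0.5894, -0.0082, 0.1226]
orientation: [-90.1, 62.0, 95.2]
force: [1.3, -0.4, -1.9]
opening: 0.0476
```

```bash
python3 snap.py wrist w7; python3 - <<'E'
from ins import *
o=get_obs(); P,Q=target(0,-41,40,np.array([0,-1.2,8])); print(P,delta(o,P,Q)); print(body(CAD,0,28)[0].inv().apply(o["force"]))
E
```

```text
[0.6707261171220406, -0.07461734893582331, 0.263863602135279] [164.10652913355014, 27.926401210179893, -84.56760335289647]
[ 0.58944423 -0.00818151  0.12261471] [-90.12801302  61.9729832   95.25069026] 10.825 [ 0.07  0.46 -1.78] [-1.95 -0.12  0.04] 0.04779049809510928 [ -1.8  23.5  -3.3 -29.8 -69.7 109.3]
[ 0.58963341 -0.00746325  0.12238148] (array([ 0.5, -0.5, -0.3]), array([-0. , -0.1,  0. ]))
[-0.43617829 -0.11578792 -1.78631632]
```

carry_out(series=[[[0.4, -0.4, -0.3, 0, 0, 0], [0.8, -0.4, -0.3, 0, 0, 0], [0.8, -0.4, -0.3, 0, 0, 0]]])

```text
clock: 11.2
tool_pos: [0.5898, -0.0075, 0.1224]
orientation: [-90.2, 62.0, 95.2]
force: [0.2, -0.5, -0.4]
opening: 0.0478
```

carry_out(series=[[[0.4, 0, 0, 0, 0, 0], [0.8, 0, 0, 0, 0, 0], [0.8, 0, 0, 0, 0, 0]]])

```text
clock: 11.58
tool_pos: [0.5899, -0.0075, 0.1224]
orientation: [-90.3, 62.0, 95.2]
force: [-1.0, -2.2, 6.7]
opening: 0.0475
```

carry_out(series=[[[0.4, 0, 0, 0, 0, 0], [0.8, 0, 0, 0, 0, 0], [0.8, 0, 0, 0, 0, 0]]])

```text
clock: 11.95
tool_pos: [0.5899, -0.0075, 0.1223]
orientation: [-90.3, 62.0, 95.1]
force: [-2.3, -4.8, 10.0]
opening: 0.0478
```

Floor contact came at the nominal depth, with the force along the caddy normal. Now I'll release and look.

carry_out(series=[[[-1, 0, 0, 0, 0, 0], [-1, 0, 0, 0, 0, 0]]])

```text
clock: 12.2
tool_pos: [0.5899, -0.0075, 0.1223]
orientation: [-90.2, 62.0, 95.2]
force: [-1.5, -2.4, 7.5]
opening: 0.048
```

carry_out(series=[[[0, 0, 0, 0, 0, 0], [0, 0, 0, 0, 0, 0], [0, 0, 0, 0, 0, 0], [0, 0, 0, 0, 0, 0], [0, 0, 0, 0, 0, 0]]], hand=-1)

```text
clock: 12.82
tool_pos: [0.5896, -0.0071, 0.1215]
orientation: [-90.1, 62.0, 95.3]
force: [0.5, 0.7, 0.2]
opening: 0.0865
```

carry_out(series=[[[-10, 0, 0, 0, 0, 0], [-30, 0, 0, 0, 0, 0], [-60, 0, 0, 0, 0, 0], [-100, 0, 0, 0, 0, 0], [-130, 0, 0, 0, 0, 0], [-130, 0, 0, 0, 0, 0], [-130, 0, 0, 0, 0, 0]]])

```text
clock: 13.7
tool_pos: [0.5951, -0.0683, 0.2368]
orientation: [-90.2, 62.0, 95.2]
force: [-0.3, 0.6, -0.7]
opening: 0.0878
```

```bash
python3 snap.py wrist w8; python3 snap.py side s8;  python3 crop.py pics/s8.png 260 150 140 120 5 pics/s8c.png;python3 crop.py pics/w8.png 230 80 180 190 4 pics/w8c.png;python3 snap.py scene c8
```

```text
[0.6762345847007601, -0.13476749085369302, 0.3781129872501153] [164.14501136763147, 27.930439709428676, -84.58524675008402]
[ 0.5948376  -0.0679552   0.23619188] [-90.07045081  61.95326613  95.28568994] 13.75 [-0.73 -0.07  0.14] [-1.58 -0.17 -0.05] 0.08783155563168402 [ -6.9  20.    6.6 -27.5 -83.7 107. ]
[0.07015086321776906, -0.6931243623427199, 0.9405104812271604] [-134.30155760388655, 0.958602390839101, -35.895823148310384]
[ 0.59474788 -0.06779469  0.23583165] [-89.99310602  61.94807639  95.37065352] 13.8 [-0.1   0.69 -0.17] [-1.66 -0.2  -0.01] 0.08739225731655222 [ -6.9  20.    6.5 -27.5 -83.7 107. ]
[1.445129342740214, -0.05127675347272513, 0.7860485824816255] [-129.20613172580465, 1.2662895558690968, 85.57642549430574]
[ 0.59479914 -0.06770811  0.23569034] [-89.97181191  61.95039125  95.40243062] 13.85 [ 0.19 -0.25 -0.07] [-1.57 -0.1   0.03] 0.08769372016978845 [ -6.8  20.1   6.5 -27.5 -83.7 107.1]
```

View pics/w8.png

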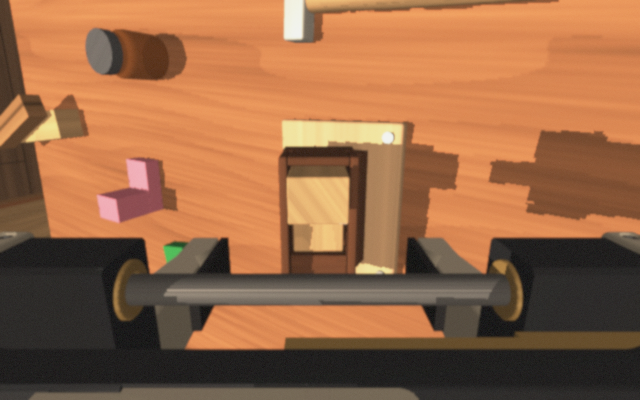

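View pics/w8c.png

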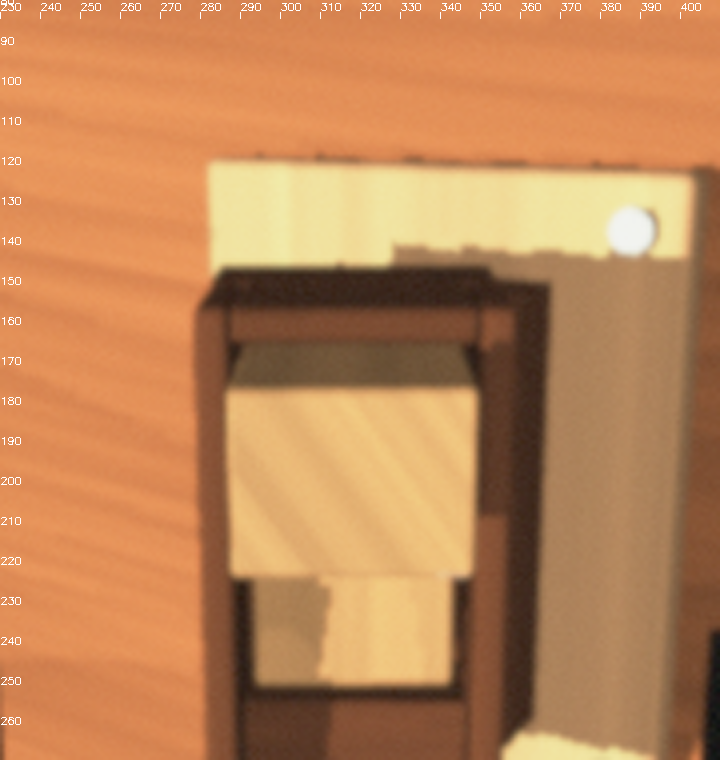

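View pics/s8c.png

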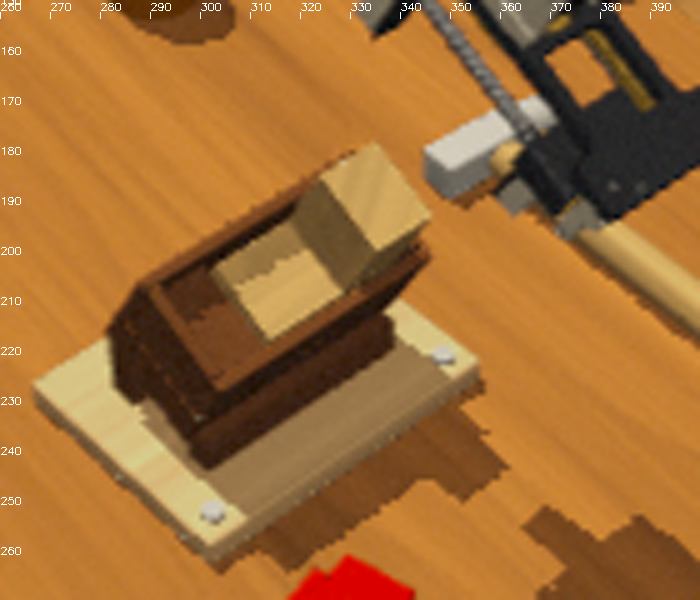

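The elbow is home. In the wrist view the foot lies flat at v 224 to 251 with a small gap to the step edge at v≈255. Next is the saddle.

```bash
python3 - <<'E'
from h import *; from plant import *
print("red",ray("scene",256,193,.055),ray("scene",273,205,.03),ray("side",331,272,.055))
o=get_obs();print(delta(o,[.537,-.27,.21],tool(100.5,0,-1)))
E
```

```text
red [ 0.47836757 -0.15122175  0.055     ] [ 0.49719604 -0.11274714  0.03      ] [ 0.47543964 -0.16055632  0.055     ]
(array([-69.5, 185.1,  76.5]), array([-5. , -1.2, 28. ]))
```

carry_out(series=[[[-25, 20, 8, -0.5, 0, 3], [-50, 50, 20, -1, 0, 7], [-65, 85, 35, -2, -0.5, 12], [-69, 120, 50, -3, -0.5, 18], [-69, 150, 62, -4, -1, 23], [-69, 175, 72, -5, -1.2, 28], [-69, 185, 76, -5, -1.2, 28], [-69, 185, 76, -5, -1.2, 28], [-69, 185, 76, -5, -1.2, 28]]], hand=-0.45)

```text
clock: 14.98
tool_pos: [0.5386, -0.27, 0.2106]
orientation: [-162.8, 89.8, 27.6]
force: [-0.4, 0.0, 0.4]
opening: 0.064
```

```bash
python3 snap.py wrist w9;python3 crop.py pics/w9.png 270 140 90 110 6 pics/w9c.png
```

```text
[0.6118347072828604, -0.2561569665247155, 0.3705505802324998] [164.17696893048947, -0.05875095009081893, -79.58009472605993]
[ 0.53861308 -0.27002385  0.21061335] [-168.64507477   89.83949024   21.76940228] 15.025 [-0.57  0.17  0.55] [-0.04 -0.03  0.01] 0.06419974568901417 [-8.100e+00  1.430e+01 -1.020e+01 -1.000e-01 -6.530e+01  1.086e+02]
```

View pics/w9.png

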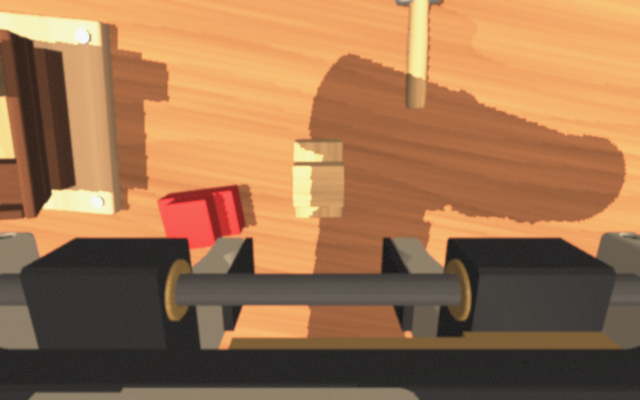

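View pics/w9c.png

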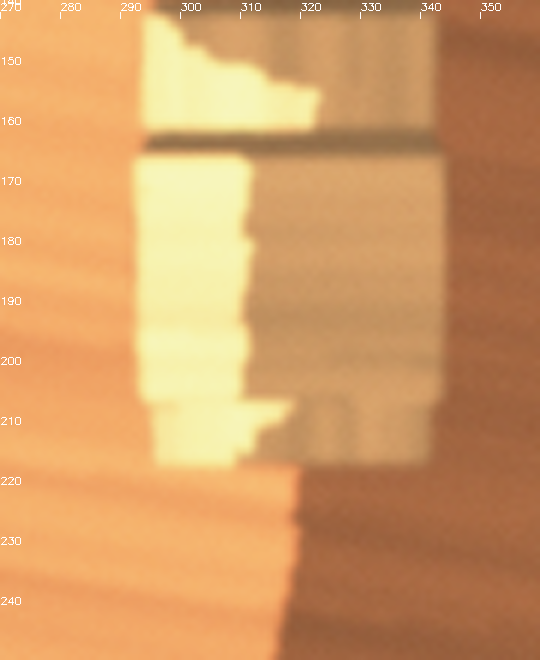

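```bash
cat > f6.py <<'E'
from h import *; import h; from plant import get_obs
h.CAM["wrist"]=(346.1807,317.4768,198.6867,[0.6118347072828604, -0.2561569665247155, 0.3705505802324998], [164.17696893048947, -0.05875095009081893, -79.58009472605993])
w={"wrist":[(292.2,166.2,24,-20,27.5),(344.2,166.2,-24,-20,27.5),(293.3,207,24,20,27.5),(343.3,207,-24,20,27.5),(295.8,217.7,24,39,2.5),(341.7,217.5,-24,39,2.5),(294.2,162.2,24,-20,2.5),(342.8,162.2,-24,-20,2.5)]}
p,r=fit(.0275,0,w,[.5375,-.27,100],-.4); print(p,np.sqrt((r**2).mean())); print(r.round(1).tolist())
o=get_obs(); print(delta(o,[p[0]+.0008,p[1],.023],tool(p[2],0,-1)))
E
python3 f6.py
```

```text
[  0.53548983  -0.27106931 100.62433655] 0.36512330914387064
[[0.2, -0.0], [0.2, -0.2], [0.1, 0.6], [0.4, 0.4], [-0.4, 0.3], [-0.1, 0.3], [-0.1, -0.6], [-0.3, -0.8]]
(array([187.6,   0.7,   3. ]), array([-0.2, -0.2,  0. ]))
```

carry_out(series=[[[30, 0.7, 3, 0, 0, 0], [65, 0.7, 3, 0, 0, 0], [100, 0.7, 3, 0, 0, 0], [130, 0.7, 3, 0, 0, 0], [155, 0.7, 3, 0, 0, 0], [172, 0.7, 3, 0, 0, 0], [183, 0.7, 3, 0, 0, 0], [188, 0.7, 3, 0, 0, 0], [188, 0.7, 3, 0, 0, 0], [188, 0.7, 3, 0, 0, 0]]])

```text
clock: 16.27
tool_pos: [0.5359, -0.2713, 0.023]
orientation: [170.2, 89.8, 0.6]
force: [0.2, 1.2, 0.4]
opening: 0.0634
```

carry_out(series=[[[0, 0, 0, 0, 0, 0], [0, 0, 0, 0, 0, 0], [0, 0, 0, 0, 0, 0], [0, 0, 0, 0, 0, 0], [0, 0, 0, 0, 0, 0]]], hand=1)

```text
clock: 16.9
tool_pos: [0.5356, -0.2712, 0.0226]
orientation: [174.4, 89.9, 4.9]
force: [-1.0, 0.9, 4.7]
opening: 0.0483
```

```bash
python3 snap.py wrist w10a
```

```text
[0.6088247434978381, -0.25708294935349035, 0.18251254595529384] [164.15493311808402, -0.11771703792301129, -79.53026829295828]
[ 0.53563392 -0.27115483  0.0226149 ] [173.98447598  89.86504843   4.4471638 ] 16.95 [-1.82  0.92  5.29] [ 0.34  0.39 -0.01] 0.04808301590706297 [ -8.2  25.2 -22.5  -0.  -42.2 108.7]
```

carry_out(series=[[[-5, 0, 0, 0, 0, 0], [-20, 0, 0, 0, 0, 0], [-45, 0, 0, 0, 0, 0], [-80, 0, 0, 0, 0, 0], [-115, 0, 0, 0, 0, 0], [-150, 0, 0, 0, 0, 0], [-185, 0, 0, 0, 0, 0], [-200, 0, 0, 0, 0, 0], [-200, 0, 0, 0, 0, 0]]])

```text
clock: 18.08
tool_pos: [0.5353, -0.2712, 0.2232]
orientation: [172.4, 89.8, 2.8]
force: [-0.5, -0.3, -1.5]
opening: 0.0479
```

```bash
python3 snap.py wrist w10; python3 crop.py pics/w10.png 220 185 200 165 4 pics/w10c.png
```

```text
[0.6082954665888827, -0.25712711001041755, 0.383227424961509] [164.2461855826909, -0.13367869635209825, -79.5427943229292]
[ 0.53466231 -0.27094508  0.22174002] [-161.61254464   89.89223292   28.82775559] 18.125 [-1.2   0.64 -1.6 ] [-0.04 -0.    0.05] 0.047937097030516976 [-8.300e+00  1.360e+01 -9.700e+00 -1.000e-01 -6.660e+01  1.087e+02]
```

View pics/w10.png

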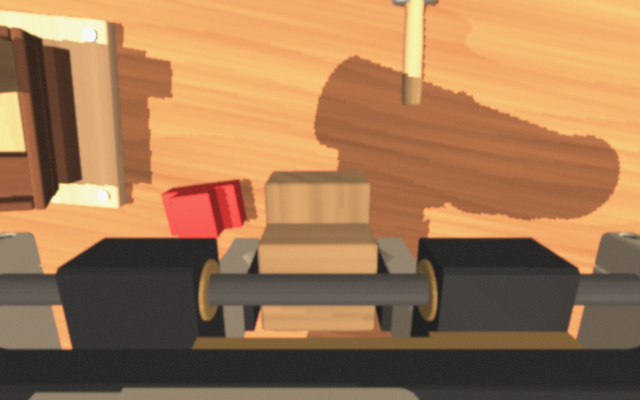

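View pics/w10c.png

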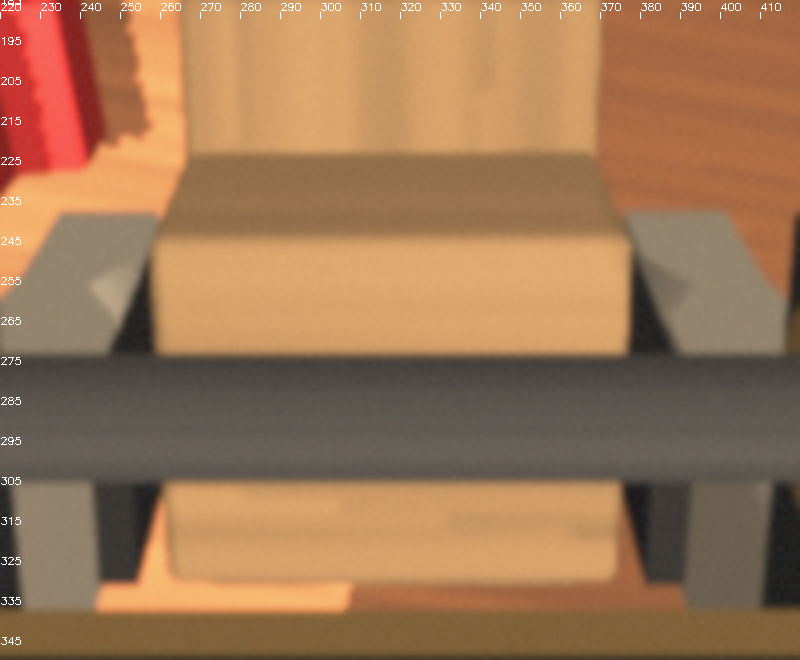

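```bash
python3 crop.py pics/w10.png 250 160 140 80 5 pics/w10d.png
```

```text
(no output)
```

View pics/w10d.png

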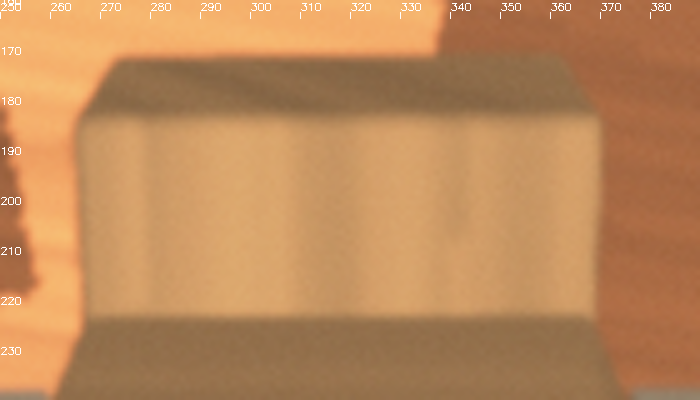

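```bash
cat > f7.py <<'E'
from h import *; import cv2
pts=np.array([(258.75,244.25,24,-20,27.5),(378,244.25,-24,-20,27.5),(266.75,223.75,24,-20,2.5),(369.25,223.75,-24,-20,2.5),(263.75,330,24,20,27.5),(373,330,-24,20,27.5),(265.6,183.4,24,-39,2.5),(369.6,183.4,-24,-39,2.5),(273.6,171.6,24,-39,-27.5),(362,171,-24,-39,-27.5)])
K=np.array([[346.18,0,317.4768],[0,346.18,198.6867],[0,0,1]])
ok,rv,tv=cv2.solvePnP(pts[:,2:5].copy()/1000,(pts[:,:2]-.4).copy(),K,None)
eye=np.array([0.6082954665888827, -0.25712711001041755, 0.383227424961509]);Cr=R.from_euler('xyz',[164.2461855826909, -0.13367869635209825, -79.5427943229292],degrees=True)
tp=np.array([0.53466231,-0.27094508,0.22174002]);Tr=R.from_euler('xyz',[-161.61254464,89.89223292,28.82775559],degrees=True)
P=Cr.apply(tv.ravel())+eye
print("saddle in tool mm",Tr.inv().apply(P-tp)*1000)
ideal=Tr*tool(0,0,-1).inv()
print("tilt err",(ideal.inv()*(Cr*R.from_rotvec(rv.ravel()))).as_rotvec(degrees=True))
q,_=cv2.projectPoints(pts[:,2:5]/1000,rv,tv,K,None);print((q[:,0]-pts[:,:2]+.4).round(2).tolist())
from ins import target
from plant import get_obs
o=get_obs(); P,Q=target(0,19.5,165,np.array([0,-1,-5])); print(P,delta(o,P,Q))
E
python3 f7.py
```

```text
saddle in tool mm [-4.82511486  0.21621033  0.43065491]
tilt err [ 0.14201158 -0.0265714   0.08903703]
[[-0.16, 0.17], [-0.17, -0.13], [0.39, -0.36], [-0.43, -0.6], [-0.77, -0.06], [0.62, -0.41], [-0.16, 0.76], [0.83, 0.55], [-0.25, -0.17], [0.13, 0.26]]
[ 0.53415109 -0.06552309  0.22127161] (array([   0.7, -202.1,  -36.7]), array([  5. ,   1.1, -27.9]))
```

```bash
cat > f8.py <<'E'
from ins import *; import h
h.CAM["wrist"]=(346.1807,317.4768,198.6867,[0.6762345847007601, -0.13476749085369302, 0.3781129872501153], [164.14501136763147, 27.930439709428676, -84.58524675008402])
B,c=body(CAD,.08,28)
e=np.array([(286.75,177.5,24,-19,40),(348.75,177,-24,-19,40),(288,224.25,24,19,40),(347.5,224.25,-24,19,40),(293.75,251.5,24,67,-15),(343,251.5,-24,67,-15)])
# elbow x,y,rot about z in caddy frame, z=40
def re(p): return proj("wrist",B.apply((R.from_euler('z',p[2],degrees=True).apply(e[:,2:])+[p[0],p[1],40])/1000)+c)-e[:,:2]+.4
s=least_squares(lambda p:re(p).ravel(),[0,-41,0]);print("elbow in caddy(CAD)",s.x.round(2),re(s.x).round(1).tolist())
k=np.array([(279.5,157,35,-71,42),(358.75,157,-35,-71,42),(287.5,165.5,27,-63,42),(350,165.5,-27,-63,42),(0,255,0,29,24)])
def rk(p):
    r=proj("wrist",B.apply((R.from_euler('z',p[2],degrees=True).apply(k[:,2:])+[p[0],p[1],0])/1000)+c)-k[:,:2]+.4
    r[4,0]=0; return r
s=least_squares(lambda p:rk(p).ravel(),[0,0,0]);print("caddy shift",s.x.round(2),rk(s.x).round(1).tolist())
E
python3 f8.py
```

```text
elbow in caddy(CAD) [  0.66 -41.59   0.35] [[-0.7, -0.1], [0.6, 0.1], [-0.5, 0.4], [0.9, 0.0], [-0.1, -0.1], [-0.3, -0.3]]
caddy shift [-0.29  0.67 -0.04] [[-1.4, -0.3], [1.1, -0.3], [0.1, 0.4], [0.2, 0.4], [0.0, -0.1]]
```

```bash
python3 - <<'E'
from ins import *
o=get_obs(); P,Q=target(0,20.1,142.5,np.array([0,0,-4.9])); print(P,delta(o,P,Q))
E
```

```text
[ 0.53156853 -0.05520417  0.20149359] (array([  20.4, -212.7,  -36. ]), array([  5. ,   1.1, -27.9]))
```

carry_out(series=[[[-10, -25, -4, 0.5, 0, -3], [-20, -60, -10, 1, 0, -7], [-20, -95, -16, 2, 0.5, -12], [-20, -130, -22, 3, 0.7, -17], [-15, -165, -28, 4, 1, -22], [-5, -195, -33, 5, 1.1, -27.9], [8, -210, -36, 5, 1.1, -27.9], [18, -213, -36, 5, 1.1, -27.9], [20, -213, -36, 5, 1.1, -27.9], [20, -213, -36, 5, 1.1, -27.9]]])

```text
clock: 19.38
tool_pos: [0.5319, -0.0554, 0.2025]
orientation: [-90.0, 62.1, 95.4]
force: [0.9, 0.5, -1.2]
opening: 0.0479
```

```bash
python3 snap.py wrist w11; python3 snap.py side s11;python3 - <<'E'
from ins import *
o=get_obs(); P,Q=target(0,20.1,142.5,np.array([0,0,-4.9])); print(P,delta(o,P,Q))
E
python3 crop.py pics/w11.png 230 50 180 190 4 pics/w11c.png; python3 crop.py pics/s11.png 260 140 140 120 5 pics/s11c.png
```

```text
[0.6133864139861444, -0.1213644166191792, 0.34386402867362187] [164.0258920213909, 27.758595594008124, -84.55008176898879]
[ 0.53206424 -0.0554832   0.20273632] [-90.04171414  62.13458238  95.36678866] 19.425 [ 0.2  -0.35 -1.21] [-1.73 -0.12 -0.  ] 0.04773174560885702 [ -6.3  15.9  -3.8 -27.9 -78.  109.5]
[0.07015086321776906, -0.6931243623427199, 0.9405104812271604] [-134.30155760388655, 0.958602390839101, -35.895823148310384]
[ 0.53208885 -0.05550475  0.2028468 ] [-90.05981549  62.12651424  95.33942212] 19.475 [-0.05 -0.22 -0.65] [-1.79 -0.21  0.  ] 0.048211390712978024 [ -6.3  15.9  -3.8 -27.9 -78.  109.5]
[ 0.53156853 -0.05520417  0.20149359] (array([1.4, 0.3, 0.5]), array([ 0. , -0. , -0.1]))
```

View pics/w11c.png

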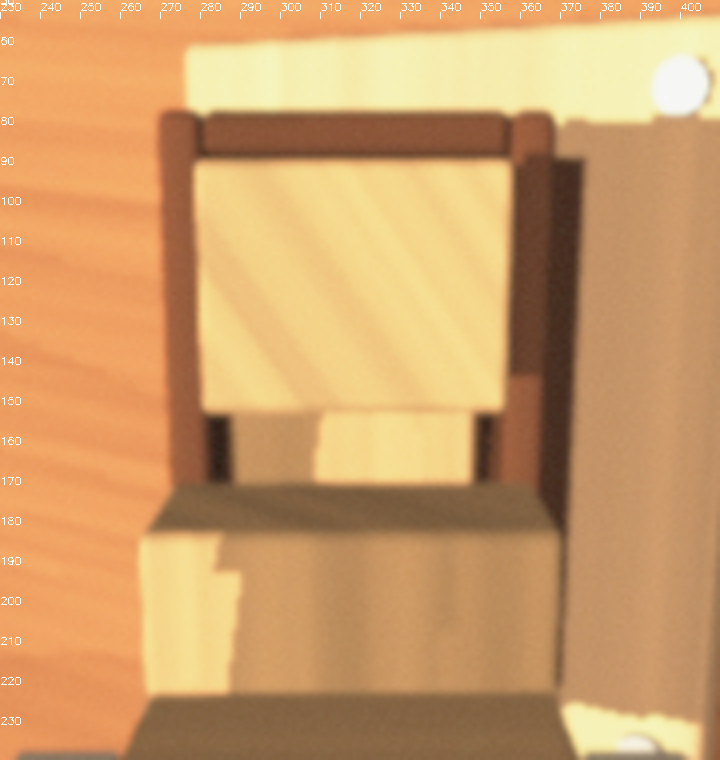

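View pics/s11c.png

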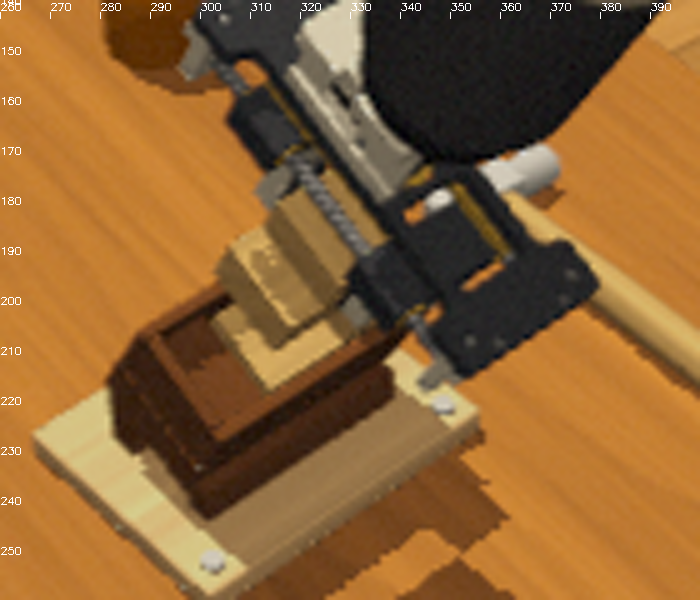

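```bash
cat > f9.py <<'E'
from ins import *; import h
h.CAM["wrist"]=(346.1807,317.4768,198.6867,[0.6133864139861444, -0.1213644166191792, 0.34386402867362187], [164.0258920213909, 27.758595594008124, -84.55008176898879])
B,c=body(CAD,.08,28)
def solve(u,v,z):
    s=least_squares(lambda p:(proj("wrist",B.apply(np.array([p[0],p[1],z])/1000)+c)[0]-[u-.4,v-.4]),[0,0]); return s.x.round(2)
for n,u,v,z in[("heel inner L",280.6,153,80),("heel inner R",356,153,80),("heel outer L",278.7,90,80),("heel outer R",358,90,80),("rim in L",280,89,42),("rim in R",357,89,42),("sad bot L",273.6,171.4,115+1.5),("sad bot R",363,171.4,116.5),("sad basetop L",265.2,183.5,146.5),("sad basetop R",369.8,183.5,146.5),("footvis L",288,160,25),("footvis R",348.5,160,25)]: print(n,solve(u,v,z))
E
python3 f9.py
```

```text
heel inner L [ 24.44 -22.9 ]
heel inner R [-23.11 -22.91]
heel outer L [ 24.48 -60.79]
heel outer R [-23.13 -60.83]
rim in L [ 27.49 -62.45]
rim in R [-26.77 -62.49]
sad bot L [ 24.67 -18.48]
sad bot R [-22.96 -18.48]
sad basetop L [ 24.85 -19.02]
sad basetop R [-22.11 -19.01]
footvis L [24.42 -9.2 ]
footvis R [-23.63  -9.2 ]
```

carry_out(series=[[[8, 0.7, 0.3, 0, 0, 0], [18, 0.7, 0.3, 0, 0, 0], [28, 0.7, 0.3, 0, 0, 0], [36, 0.7, 0.3, 0, 0, 0], [43, 0.7, 0.3, 0, 0, 0], [49, 0.7, 0.3, 0, 0, 0], [55, 0.7, 0.3, 0, 0, 0], [60, 0.7, 0.3, 0, 0, 0], [64, 0.7, 0.3, 0, 0, 0], [64, 0.7, 0.3, 0, 0, 0]]])

```text
clock: 20.72
tool_pos: [0.5286, -0.0259, 0.1452]
orientation: [-89.9, 62.1, 95.5]
force: [-0.2, -1.0, -1.6]
opening: 0.0475
```

```bash
python3 snap.py wrist w12; python3 snap.py side s12;python3 - <<'E'
from ins import *
o=get_obs(); P,Q=target(-0.4,20.1,52.5,np.array([0,0,-4.9])); print(P,delta(o,P,Q))
E
python3 crop.py pics/w12.png 220 50 200 190 4 pics/w12c.png; python3 crop.py pics/s12.png 260 140 140 120 5 pics/s12c.png
```

```text
[0.6102074071196374, -0.09202708499673071, 0.2864645144568831] [163.98262006115655, 27.826001208474203, -84.59708160181137]
[ 0.52874368 -0.0260068   0.14541057] [-89.92813236  62.08162398  95.45548728] 20.775 [-0.19  0.41 -1.67] [-1.73 -0.16  0.01] 0.048016558873942725 [ -3.6  17.9  -8.7 -29.3 -70.7 110.7]
[0.07015086321776906, -0.6931243623427199, 0.9405104812271604] [-134.30155760388655, 0.958602390839101, -35.895823148310384]
[ 0.52886507 -0.02607578  0.1455531 ] [-89.96765687  62.08523896  95.41518246] 20.825 [ 0.38  0.36 -1.76] [-1.77 -0.17 -0.02] 0.04762709824181422 [ -3.6  17.9  -8.7 -29.3 -70.7 110.7]
[ 0.52762547 -0.01349086  0.12184052] (array([26.9, -0.1,  0. ]), array([-0. ,  0. , -0.1]))
```

View pics/w12c.png

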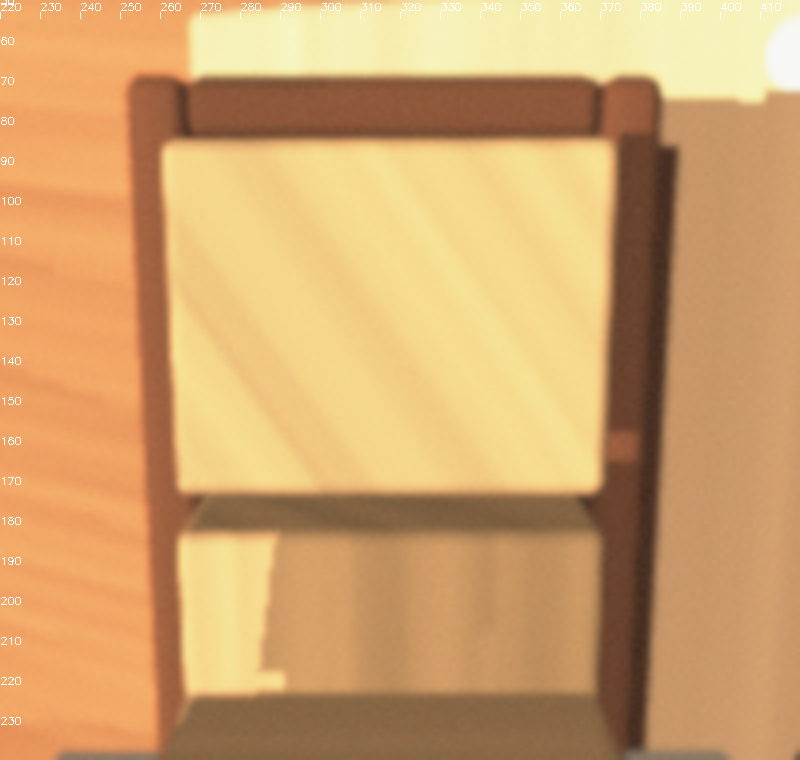

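View pics/s12c.png

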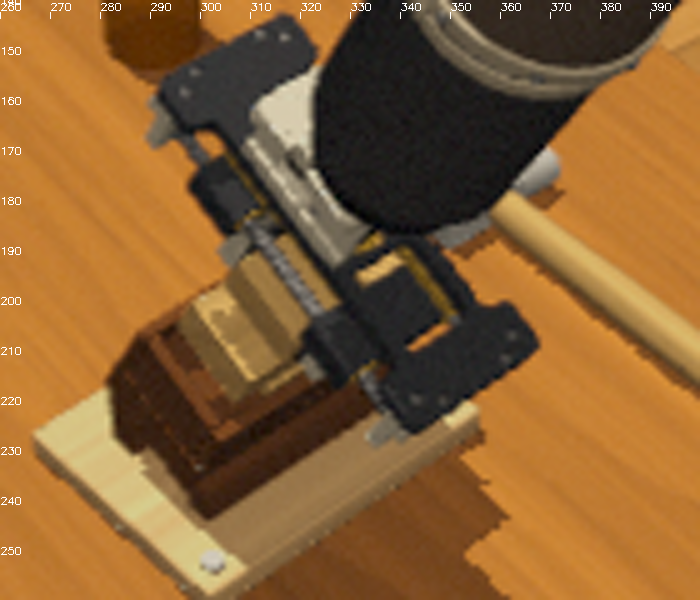

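The saddle is between the heel and the end wall, centred, with no contact force. I'll keep lowering.

carry_out(series=[[[5, 0, 0, 0, 0, 0], [10, 0, 0, 0, 0, 0], [14, 0, 0, 0, 0, 0], [18, 0, 0, 0, 0, 0], [21, 0, 0, 0, 0, 0], [24, 0, 0, 0, 0, 0], [25, 0, 0, 0, 0, 0], [25, 0, 0, 0, 0, 0]]])

```text
clock: 21.82
tool_pos: [0.5277, -0.0144, 0.1233]
orientation: [-89.9, 62.1, 95.4]
force: [0.3, -0.5, -2.1]
opening: 0.048
```

carry_out(series=[[[0.4, 0, 0, 0, 0, 0], [0.8, 0, 0, 0, 0, 0], [1.2, 0, 0, 0, 0, 0], [1.2, 0, 0, 0, 0, 0]]])

```text
clock: 22.32
tool_pos: [0.5276, -0.0138, 0.1223]
orientation: [-89.9, 62.1, 95.4]
force: [0.3, -0.2, -1.4]
opening: 0.048
```

carry_out(series=[[[0.4, 0, 0, 0, 0, 0], [0.8, 0, 0, 0, 0, 0], [1.2, 0, 0, 0, 0, 0], [1.2, 0, 0, 0, 0, 0]]])

```text
clock: 22.82
tool_pos: [0.5276, -0.0138, 0.1221]
orientation: [-90.0, 62.1, 95.4]
force: [-2.8, -3.7, 7.4]
opening: 0.0477
```

carry_out(series=[[[-0.5, 0, 0, 0, 0, 0], [-0.5, 0, 0, 0, 0, 0]]])

```text
clock: 23.08
tool_pos: [0.5276, -0.0138, 0.1221]
orientation: [-90.0, 62.1, 95.4]
force: [-2.1, -2.8, 6.5]
opening: 0.0477
```

carry_out(series=[[[0, 0, 0, 0, 0, 0], [0, 0, 0, 0, 0, 0], [0, 0, 0, 0, 0, 0], [0, 0, 0, 0, 0, 0], [0, 0, 0, 0, 0, 0]]], hand=-1)

```text
clock: 23.7
tool_pos: [0.5276, -0.0134, 0.1216]
orientation: [-89.9, 62.1, 95.5]
force: [-0.3, 0.0, 0.3]
opening: 0.0868
```

carry_out(series=[[[-10, 0, 0, 0, 0, 0], [-30, 0, 0, 0, 0, 0], [-60, 0, 0, 0, 0, 0], [-100, 0, 0, 0, 0, 0], [-140, 0, 0, 0, 0, 0], [-160, 0, 0, 0, 0, 0], [-160, 0, 0, 0, 0, 0], [-160, 0, 0, 0, 0, 0]]])

```text
clock: 24.7
tool_pos: [0.5342, -0.0878, 0.2625]
orientation: [-89.8, 62.0, 95.5]
force: [-0.7, 0.1, -0.1]
opening: 0.0879
```

```bash
python3 snap.py wrist w13; python3 snap.py side s13;python3 snap.py scene c13
python3 crop.py pics/w13.png 250 60 180 190 4 pics/w13c.png; python3 crop.py pics/s13.png 260 150 140 120 5 pics/s13c.png; python3 crop.py pics/c13.png 280 140 100 120 5 pics/c13c.png
```

```text
[0.6158514817588905, -0.15398877065527894, 0.40367767768327595] [163.95979748523743, 27.854936914730068, -84.62712740535098]
[ 0.53414272 -0.08761543  0.26220081] [-89.77664703  62.03821176  95.58554358] 24.75 [ 1.02 -0.56  1.13] [-1.6  -0.16  0.02] 0.08757116573465748 [ -9.4  14.7   2.3 -27.  -85.9 108.7]
[0.07015086321776906, -0.6931243623427199, 0.9405104812271604] [-134.30155760388655, 0.958602390839101, -35.895823148310384]
[ 0.53415531 -0.08757256  0.26209453] [-89.74320844  62.0383383   95.62476915] 24.8 [-0.15 -0.55 -0.24] [-1.61 -0.12 -0.02] 0.08784547574985704 [ -9.3  14.7   2.3 -27.  -85.9 108.7]
[1.445129342740214, -0.05127675347272513, 0.7860485824816255] [-129.20613172580465, 1.2662895558690968, 85.57642549430574]
[ 0.5342298  -0.08757952  0.2621754 ] [-89.75485063  62.04370884  95.62549274] 24.85 [-0.14 -1.68 -1.16] [-1.65 -0.22 -0.1 ] 0.08784243730516375 [ -9.3  14.7   2.3 -27.  -85.9 108.7]
```

View pics/w13c.png

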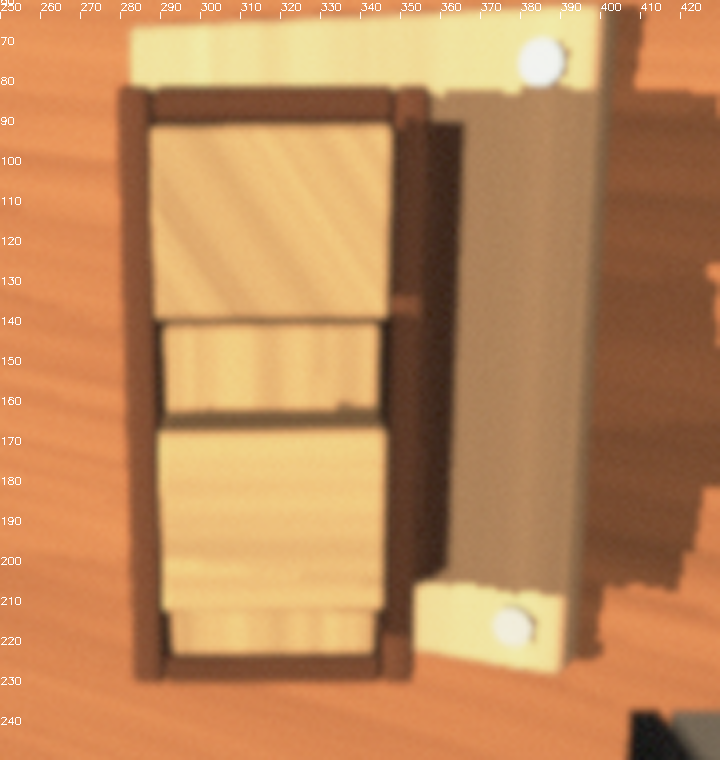

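View pics/s13c.png

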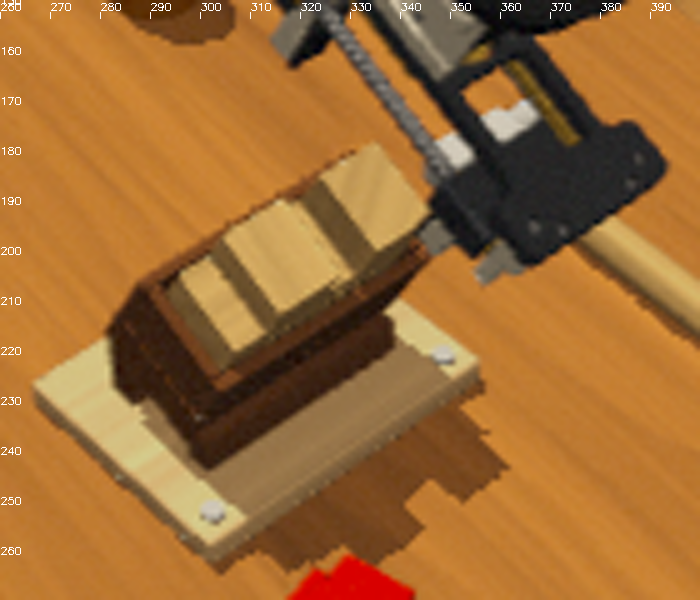

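View pics/c13.png

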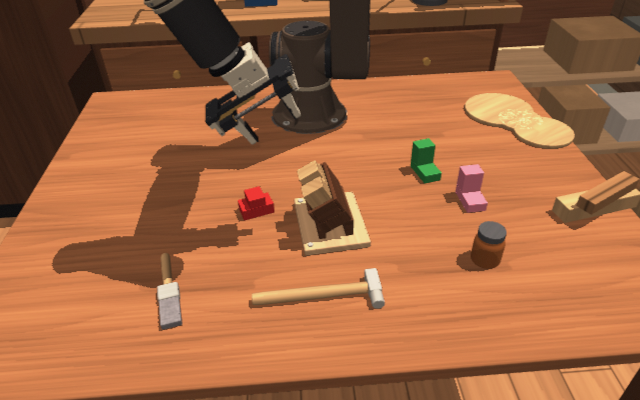

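```bash
cat > f10.py <<'E'
from ins import *; import h
h.CAM["wrist"]=(346.1807,317.4768,198.6867,[0.6158514817588905, -0.15398877065527894, 0.40367767768327595], [163.95979748523743, 27.854936914730068, -84.62712740535098])
B,c=body(CAD,.08,28)
e=np.array([(289.5,167.5,24,-20,27.5),(346.75,167.5,-24,-20,27.5),(290.5,212.5,24,20,27.5),(345.75,212.5,-24,20,27.5),(292.75,223.8,24,39,2.5),(343.8,223.8,-24,39,2.5),(290.5,140.7,24,-39,2.5),(344.8,140.7,-24,-39,2.5)])
f=lambda p:(proj("wrist",B.apply((R.from_euler('xyz',p[3:],degrees=True).apply(e[:,2:])+p[:3])/1000)+c)-e[:,:2]+.4).ravel()
s=least_squares(f,[0,19.5,52.5,0,0,0]);print("saddle",s.x.round(2),abs(f(s.x)).max())
from plant import close_job
print(close_job())
E
python3 f10.py
```

```text
saddle [2.000e-01 1.967e+01 5.384e+01 1.100e-01 3.000e-02 1.700e-01] 0.43013757731966396
the job is handed in; nothing more can be done
None
```

Both cauls are in the caddy, elbow first and then saddle, and the job is handed in at about 25 s of the 72 s limit. I lowered each one until it touched, with about 12 N peak on the elbow and 9 N on the saddle. Then I eased off, opened the jaws and pulled back clear.

- **Elbow:** it lies flat on the caddy floor, with its heel about 1.5 to 2 mm from the end wall, inside the 3 mm play. It made contact at the expected depth.
- **Saddle:** the last camera fit puts its centre at caddy (0.2, 19.7, 53.8) mm, against (0, 19.5, 52.5) for home, and level to within 0.2°. The fitted height is 1.3 mm high. However, the arm felt contact within 0.3 mm of the nominal depth, and in the side view its top looks level with the heel's top. I therefore read the 1.3 mm as camera error.
- **Camera disagreement:** the wrist camera and the two fixed cameras differed by about 2 mm along world x. I compensated by measuring each part relative to the caddy in the same wrist view.
- **Other objects:** the jar, brush, hammer and coloured look-alikes appear unmoved in the last scene picture, and the gripper was touching nothing.

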